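Release the stimulator key that was left latched

TASK

One of the four identical channel keys on top of the stimulator console has been left latched down. Go along the row from left to right (as the robot faces it) tapping each key lightly with a fingertip to feel which one it is, then press that key all the way in and let go so that it springs up and all four stand up. Do not push any of the other keys in, and leave the things lying around the console where they are.

Things in the scene. Friction and masses are not known exactly. Their poses are not given: they have to be found in the camera images.
- console: Four-channel stimulator console, fixed to the bench: light grey case 200 (x) x 270 (y) x 75 mm high, dark top panel. Origin under its centre, on the bench; x points away from the robot's side, y to the left along the key row, z up. The row of four keys lies 30 mm nearer the robot than the centre; a row of four round black knobs, 11 mm high, 78 mm beyond it.
- key_row (a point): Middle of the key row, on the panel, 75 mm up. Four identical square cream push-push keys, caps 24 x 24 mm, 44 mm apart, a 3 mm high black frame round each; they move straight down. Up: cap top 12 mm above the panel, travel 8 mm. Latched: 4.6 mm lower, 7.4 mm above the panel. Which one is latched differs each run and is not among the readings: feel for it.
- slot1 (a point): Fixed point: top centre of the leftmost key (no. 1 from the left, +y, seen from the robot) when up, 87 mm above the bench; it does not move with the key. A key that is up gives springily at once: 1.4 N starts it, each further mm takes 0.45 N (3.6 N at 5 mm, 5 N at the end, 8 mm). Let go short of 6 mm it comes back up; pushed further it latches.
- slot2 (a point): Fixed point: top centre of the second key (no. 2 from the left, +y, seen from the robot) when up, 87 mm above the bench; it does not move with the key. The latched key is met 4.6 mm lower and feels hard: it hardly yields below 3 N. Pushed past 6 mm below full height (over 4 N), best to the end of its travel, and let go, it springs up. A light tap is under 3 N.
- slot3 (a point): Fixed point: top centre of the third key (no. 3 from the left, +y, seen from the robot) when up, 87 mm above the bench; it does not move with the key.
- slot4 (a point): Fixed point: top centre of the rightmost key (no. 4 from the left, +y, seen from the robot) when up, 87 mm above the bench; it does not move with the key.
- bottle: Small amber bottle with a black cap, 44 mm across, 90 mm high, standing left of the console; origin under its centre. Not to be moved.
- sample_box: White translucent lidded plastic box 74 x 94 x 43 mm, standing right of the console; origin under its centre. Not to be moved.
- adapter: Black power adapter brick 50 x 117 x 32 mm lying beyond the console; origin under its centre. Not to be moved.
- forceps: Steel forceps 125 mm long, 12 mm high, lying on the robot's side of the console; origin under the middle, x along them. Not to be moved.

How it is judged:
On the way, in this order (a step that is already met when the one before it is completed fails the run):
1. the leftmost key is tapped (((contact force between the fingers and key_free1 above 0.4 N and y of key_free1 in the frame of console between 0.054 and 0.078 m) or (contact force between the fingers and key_free2 above 0.4 N and y of key_free2 in the frame of console between 0.054 and 0.078 m) or (contact force between the fingers and key_free3 above 0.4 N and y of key_free3 in the frame of console between 0.054 and 0.078 m) or (contact force between the fingers and key_latched above 0.4 N and y of key_latched in the frame of console between 0.054 and 0.078 m))), for 0.02 s.
2. the second key is tapped (((contact force between the fingers and key_free1 above 0.4 N and y of key_free1 in the frame of console between 0.01 and 0.034 m) or (contact force between the fingers and key_free2 above 0.4 N and y of key_free2 in the frame of console between 0.01 and 0.034 m) or (contact force between the fingers and key_free3 above 0.4 N and y of key_free3 in the frame of console between 0.01 and 0.034 m) or (contact force between the fingers and key_latched above 0.4 N and y of key_latched in the frame of console between 0.01 and 0.034 m))), for 0.02 s.
3. the third key is tapped (((contact force between the fingers and key_free1 above 0.4 N and y of key_free1 in the frame of console between -0.034 and -0.01 m) or (contact force between the fingers and key_free2 above 0.4 N and y of key_free2 in the frame of console between -0.034 and -0.01 m) or (contact force between the fingers and key_free3 above 0.4 N and y of key_free3 in the frame of console between -0.034 and -0.01 m) or (contact force between the fingers and key_latched above 0.4 N and y of key_latched in the frame of console between -0.034 and -0.01 m))), for 0.02 s.
4. the rightmost key is tapped (((contact force between the fingers and key_free1 above 0.4 N and y of key_free1 in the frame of console between -0.078 and -0.054 m) or (contact force between the fingers and key_free2 above 0.4 N and y of key_free2 in the frame of console between -0.078 and -0.054 m) or (contact force between the fingers and key_free3 above 0.4 N and y of key_free3 in the frame of console between -0.078 and -0.054 m) or (contact force between the fingers and key_latched above 0.4 N and y of key_latched in the frame of console between -0.078 and -0.054 m))), for 0.02 s.
5. the latched key, pressed in after the four taps, has been released and stands up (z of key_latched in the frame of console above 0.0858 m and contact force between the arm and key_latched below 0.05 N), for 0.2 s.
At the end, for the whole second after the job is handed in: All four keys stand up within 1.2 mm of their full height; the bottle, box, adapter and forceps are within 15 mm of where they were (z of each of key_free1, key_free2, key_free3, key_latched in the frame of console above 0.0858 m and distance of each of bottle, sample_box, adapter, forceps from where it was at the start of the episode below 0.015 m); the robot touches nothing.
It fails at once if a key that was not latched is pushed in by more than 6 mm (to where it latches) (z of any of key_free1, key_free2, key_free3 in the frame of console below 0.081 m).
It fails at once if the amber bottle is moved by more than 15 mm, or lifted (distance of bottle from where it was at the start of the episode above 0.015 m or height (world z) of bottle above 0.01 m).
It fails at once if the white box is moved by more than 15 mm, or lifted (distance of sample_box from where it was at the start of the episode above 0.015 m or height (world z) of sample_box above 0.01 m).
It fails at once if the black power adapter is moved by more than 15 mm, or lifted (distance of adapter from where it was at the start of the episode above 0.015 m or height (world z) of adapter above 0.01 m).
It fails at once if the forceps is moved by more than 15 mm, or lifted (distance of forceps from where it was at the start of the episode above 0.015 m or height (world z) of forceps above 0.01 m).
It also fails if it takes over 48 s, if anything falls off the work surface, if the arm or the gripper's body presses on something with over 40 N, if the wrist force passes 120 N, or if a joint passes its speed limit or range.

ROBOT

A 6-joint arm with a two-finger parallel gripper is mounted at the origin on the work surface. World frame = base frame: x ahead of the robot, y to its left, z up, the work surface at z = 0. Lengths are in m, angles in rad, forces in N, time in s.
With the tool pointing down it reaches from about 0.425 to 0.95 m from the base axis. Payload 3.5 kg.
Tool frame: the origin (TCP) lies at the very end of the fingers, on their centre line; the grasp point (between the pads) lies behind it (r.pinch_z is the z of the grasp point in the tool frame, in m); z points along the fingers, y is the direction in which the jaws open and shut (so a half turn about z gives the same grasp; the last joint's range is limited). The gripper opens to 85 mm and grips with 20 to 120 N. Pads are 22 mm wide; open, the fingers measure 114 mm over their backs; the gripper's body (76 mm by 85 mm) begins 54 mm behind the grasp point. The pads swing forward as they close: fully open they stand 13 mm farther back than shut.
Start: joints at [-1.314, 0.286, 1.577, -0, 1.279, -0.15], TCP at [0.267, -0.62, 0.203] pointing down, gripper open.
Joint ranges: [-2.77, 2.77], [-0.9, 2.22], [0.21, 2.48], [-1.53, 4.67], [0.24, 2.81], [-2.84, 2.84]. Speed limits (rad/s): [2.79, 2.79, 3.14, 3.14, 3.14, 3.14].

INTERFACE

Orientations are given as a unit quaternion [x, y, z, w].
In Python, from workcell import r gives the robot as it stands.
- The arm moves only by the tool move_arm, never from a script. Its argument "motion" is a list of rows, each a list of 3 entries, a list of its own where there are three numbers: the turn, a rotation vector about the tool's x, y, z in degrees, then the shift along the tool's x, y, z in m, then the opening in per cent of the stroke, from 0 (shut) to 100 (fully open). In form: [[[ax, ay, az], [tx, ty, tz], hand], ...]. A call has 1 to 10 rows; each row shifts and turns the pose as measured when the row begins, along the tool's axes as they then stand; what a row does not reach is not made up. A row lasts 1/10 s, in which the tool goes at most 50 mm and 8.59 degrees, less where a joint would pass 70% of its speed; a pose out of reach is approached as far as the arm can. A call is refused whole if a number of a shift passes 0.05 or a number of a turn 8.59, either way. A call with a gripper value outside its range is refused whole. The fingers move at their own pace and stop on an object; the grip force is fixed at half the most. Time passes only in rows, so rows that do not move let the fingers close. It gives the time, the measured TCP pose, the force and the opening at its end, in the units of the state.
- r.get_state(): the state, without advancing time (a new reading comes with each control period).
- r.get_image(name): name is "scene" or "top"; returns a dict with "pixels" (480x640x3 uint8, red, green, blue), "depth" (480x640 float32, m along the optical axis (not along the pixel's ray), 0 where there is no reading), "mtx" (3x3 intrinsics, pixels), "xyz" and "attitude" of the camera in the world. Camera axes: x right, y down, z forward; pixel columns grow to the right and rows downward; lengths in m; the calibration is good to about 2 mm. A picture is of the moment at which its call begins.
- r.finish_job(): hands the job in, once; it reports no verdict.
The state is a dict: "time": time; "joint_positions": joint angles; "qvel": joint speeds; "joint_efforts": joint torques, N m; "eef_pos": TCP position; "tcp_rot": TCP orientation; "wrist_force": force on the tool from outside, world axes, zero at the start; "moment": the same for the moment, N m; "gripper_width": finger opening in m.
Only numpy, scipy, OpenCV 4.12 (cv2) and the standard library are available. Lean on these libraries where they do the work, as an engineer would, in place of code of your own. Each camera call takes 0.05 s, during which the arm holds its last target.

## Working session

There is one attempt and no reset: what is moved stays moved. The work goes in short steps, Python scripts to look and compute and a tool call to move; the robot and the scene stay as the last step left them, time stands still between calls to the robot, and variables do not carry over. Pictures are saved under pics/ and viewed, and the job is handed in when it is done.

Besides the shell and the picture viewer there is one more tool, called after ">>>" as name([rows], argument=value, ...), one row to a line, values as JSON. move_arm: Moves the arm, as the interface text tells. Its arguments: {"type":"object","properties":{"motion":{"type":"array"}},"required":["motion"]}

```bash
mkdir -p pics; ls; python3 - <<'E'
from workcell import r
import cv2,numpy as np
print(r.get_state(), r.pinch_z)
for n in("scene","top"):
    im=r.get_image(n); cv2.imwrite(f"pics/{n}0.png",im["pixels"][:,:,::-1]); np.savez(f"{n}0.npz",**im); print(im["mtx"],im["xyz"],im["attitude"])
E
```

```text
pics
{'time': 0.0, 'joint_positions': array([-1.31396627e+00,  2.87175244e-01,  1.57817594e+00, -9.95041221e-06,
        1.27860418e+00, -1.50002763e-01]), 'qvel': array([-0.00105687,  0.00132638,  0.00131296, -0.0003472 ,  0.00179913,
        0.0010366 ]), 'joint_efforts': array([-9.49772152e-05, -4.05980265e+01, -2.92627680e+01, -1.62878100e-04,
        5.82148583e-03, -3.87165329e-06]), 'eef_pos': array([ 0.26693621, -0.61918716,  0.20154145]), 'tcp_rot': array([ 9.79381149e-01,  2.02017744e-01, -6.78264495e-05, -1.17941830e-03]), 'wrist_force': array([-0.10700741,  0.7524183 ,  0.3621652 ]), 'moment': array([-0.02060886,  0.00286647, -0.025829  ]), 'gripper_width': 0.08536839276761361} -0.0187
[[534.82878034   0.         318.97147947]
 [  0.         534.82878034 239.69927439]
 [  0.           0.           1.        ]] [1.16412231 0.19543366 0.97850785] [ 0.58378057  0.75731153 -0.23354312 -0.17645711]
[[501.71267073   0.         321.19432004]
 [  0.         501.71267073 245.1207268 ]
 [  0.           0.           1.        ]] [0.54803229 0.03267493 0.94783725] [ 0.70802443 -0.70554601  0.00750448 -0.02915335]
```

View pics/top0.png

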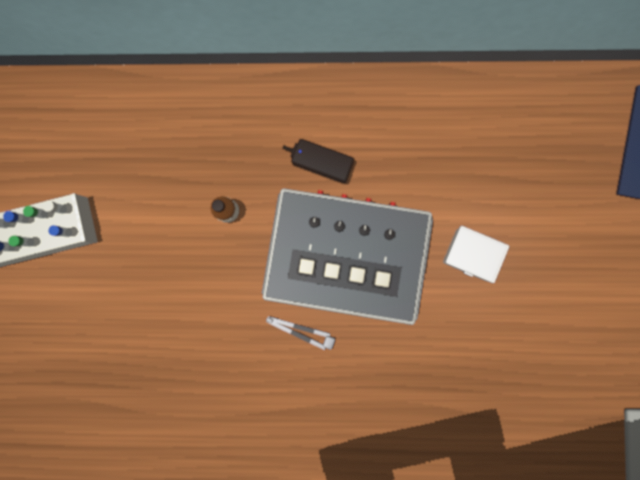

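View pics/scene0.png

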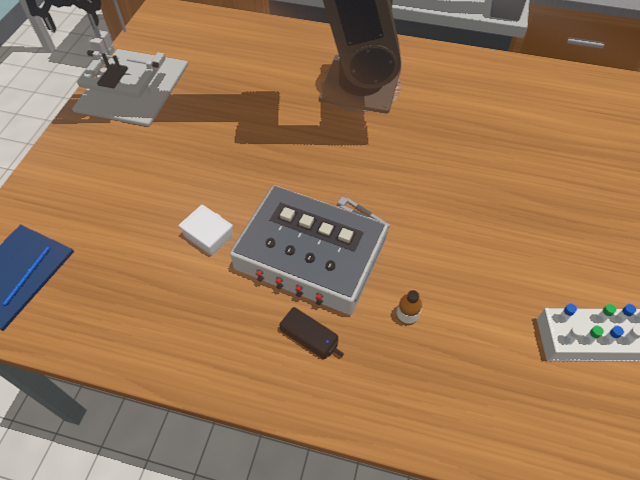

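The top view shows the console centred near (348,256), with its keys at about (307,267), (332,271), (357,275) and (383,279). The forceps are at (300,333), the bottle at (226,209), the box at (478,254) and the adapter at (323,160). Next I'll measure the keys.

```bash
cat > h.py <<'E'
import numpy as np,cv2
from scipy.spatial.transform import Rotation as R
def w(im,u,v,z=None):
    K=im["mtx"]; d=np.array([(u-K[0,2])/K[0,0],(v-K[1,2])/K[1,1],1.])
    A=R.from_quat(im["attitude"]).as_matrix()
    d=A@d; o=im["xyz"]
    if z is None: raise 0
    return o+d*(z-o[2])/d[2]
E
python3 - <<'E'
from h import *
for n in("top","scene"):
    im=dict(np.load(n+"0.npz")); p=im["pixels"].astype(int)
    m=((p.min(2)>150)&(p[:,:,0]>p[:,:,2]+8)).astype(np.uint8)
    N,l,s,c=cv2.connectedComponentsWithStats(m)
    P=[]
    for i in range(1,N):
        if s[i,4]>60 and s[i,4]<500:
            u,v=c[i]; X=w(im,u,v,.087); de=im["depth"][int(v),int(u)]
            K=im["mtx"];pc=R.from_quat(im["attitude"]).as_matrix()@(de*np.array([(u-K[0,2])/K[0,0],(v-K[1,2])/K[1,1],1]))+im["xyz"]
            print(n,s[i],c[i].round(1),X.round(4),pc.round(4))
    # crop
    c=(345,272) if n=="top" else (317,225)
    cr=p[c[1]-60:c[1]+60,c[0]-80:c[0]+80,::-1].astype(np.uint8)
    cv2.imwrite(f"pics/{n}crop.png",cv2.resize(cr,None,fx=5,fy=5,interpolation=cv2.INTER_CUBIC))
E
```

```text
top [279 189  38  19  61] [292.2 193.8] [0.6816 0.1098 0.087 ] [0.6831 0.1107 0.0768]
top [458 226  51  57 162] [489.8 250.8] [ 0.5838 -0.2277  0.087 ] [ 0.5856 -0.241   0.0431]
top [299 259  15  15 184] [306.  266.2] [0.5564 0.0851 0.087 ] [0.5564 0.0851 0.0879]
top [324 263  15  15 179] [331.3 270.3] [0.5495 0.0416 0.087 ] [0.5495 0.0416 0.0846]
top [350 268  15  14 179] [356.8 274.5] [ 0.5425 -0.0019  0.087 ] [ 0.5425 -0.0018  0.0898]
top [263 272 153  52 280] [326.7 306.6] [0.4877 0.0492 0.087 ] [0.4869 0.0494 0.0763]
top [375 272  15  15 179] [382.2 278.8] [ 0.5354 -0.0452  0.087 ] [ 0.5354 -0.0451  0.0882]
scene [280 208  14  11  98] [286.9 212.6] [ 0.5341 -0.0455  0.087 ] [ 0.5352 -0.0451  0.0885]
scene [300 214  13  12  98] [306.2 219.5] [ 0.5412 -0.002   0.087 ] [ 0.5419 -0.0018  0.0881]
scene [319 223  14  11 103] [325.7 227.9] [0.5516 0.0423 0.087 ] [0.5477 0.0413 0.0813]
scene [339 228  14  12 106] [345.7 233.7] [0.5553 0.0851 0.087 ] [0.5559 0.0852 0.0878]
scene [  0 376  20  41 477] [  6.4 395.3] [ 1.0225 -0.3924  0.087 ] [ 0.8905 -0.9402 -0.7438]
```

View pics/topcrop.png

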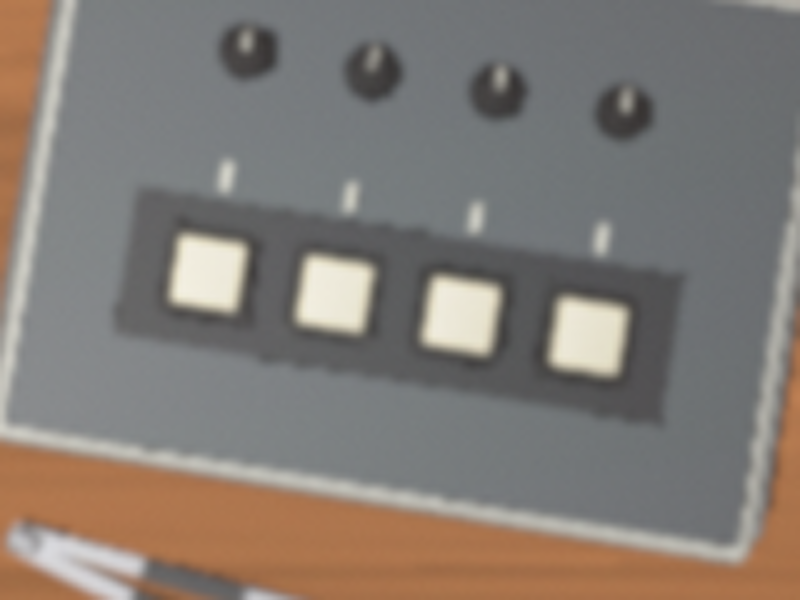

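View pics/scenecrop.png

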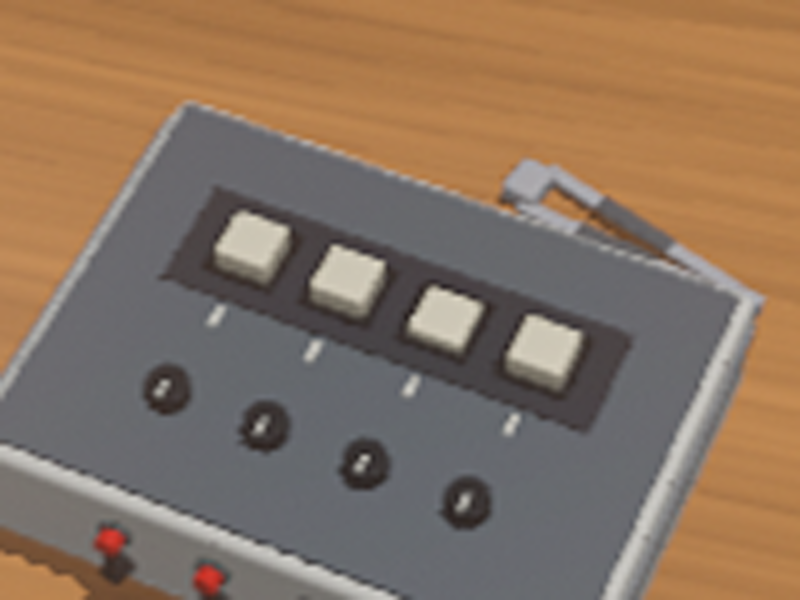

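Both cameras agree on the keys to about 2 mm, with 44 mm spacing and a console yaw of about -9°. In the scene view, key 2 (325.7,227.9) looks low. I still have to confirm that by feel. First I'll shut the hand and align the tool with the console.

>>> move_arm([
  [[0,0,8.1],[0,0,0],0],
  [[0,0,8.1],[0,0,0],0],
  [[0,0,8.1],[0,0,0],0],
  [[0,0,8.1],[0,0,0],0],
  [[0,0,0],[0,0,0],0],
])

```text
time: 0.6
eef_pos: [0.2664, -0.6171, 0.1974]
tcp_rot: [0.996, -0.09, -0.002, -0.004]
wrist_force: [0.8, -0.6, -0.6]
gripper_width: 0.0124
```

```bash
cat > go.py <<'E'
from h import *
from workcell import r
import sys
def go(t,yaw=-9.15):
    s=r.get_state(); A=R.from_quat(s["tcp_rot"]); p=s["eef_pos"]
    d=A.inv().apply(np.array(t)-p)
    x=np.deg2rad(yaw); c=np.array([np.cos(x),np.sin(x),0]); y=np.array([np.sin(x),-np.cos(x),0])
    T=R.from_matrix(np.c_[c,y,[0,0,-1]])
    print("t",s["time"],"pos",p.round(4),"shift tool",d.round(4),"turn",(A.inv()*T).as_rotvec(degrees=True).round(2),"F",s["wrist_force"].round(2),"w",s["gripper_width"],"q",s["joint_positions"].round(2))
go([float(a) for a in sys.argv[1:4]])
E
python3 go.py 0.556 0.0852 0.2
```

```text
t 0.6 pos [ 0.2664 -0.6171  0.1974] shift tool [ 0.1591 -0.7429  0.0031] turn [-0.49  0.22 -1.17] F [ 0.79 -0.62 -0.58] w 0.012429594244337431 q [-1.31  0.29  1.58  0.    1.28  0.44]
```

>>> move_arm([
  [[0,0,0],[0.0105,-0.049,-0.001],0],
  [[0,0,0],[0.0105,-0.049,-0.001],0],
  [[0,0,0],[0.0105,-0.049,-0.001],0],
  [[0,0,0],[0.0105,-0.049,-0.001],0],
  [[0,0,0],[0.0105,-0.049,-0.001],0],
  [[0,0,0],[0.0105,-0.049,-0.001],0],
  [[0,0,0],[0.0105,-0.049,-0.001],0],
  [[0,0,0],[0.0105,-0.049,-0.001],0],
])

```text
time: 1.4
eef_pos: [0.4124, -0.2465, 0.2039]
tcp_rot: [0.997, -0.082, -0.003, -0.007]
wrist_force: [0.5, 0.0, 0.8]
gripper_width: -0.0002
```

```bash
python3 go.py 0.556 0.0852 0.18
```

```text
t 1.4 pos [ 0.4124 -0.2465  0.2039] shift tool [ 0.0878 -0.3503  0.0279] turn [-0.73  0.35 -0.23] F [0.47 0.01 0.82] w -0.0001746166116075671 q [-0.75 -0.15  2.03  0.01  1.27  0.98]
```

>>> move_arm([
  [[0,0,0],[0.012,-0.048,0.001],0],
  [[0,0,0],[0.012,-0.048,0.001],0],
  [[0,0,0],[0.012,-0.048,0.001],0],
  [[0,0,0],[0.012,-0.048,0.001],0],
  [[0,0,0],[0.012,-0.048,0.001],0],
  [[0,0,0],[0.012,-0.048,0.001],0],
  [[0,0,0],[0.012,-0.048,0.001],0],
  [[0,0,0],[0,0,0],0],
])

```text
time: 2.2
eef_pos: [0.5456, 0.0824, 0.2009]
tcp_rot: [0.998, -0.065, -0.001, -0.007]
wrist_force: [-0.8, -0.5, -0.6]
gripper_width: 0.0002
```

```bash
python3 go.py 0.556 0.0852 0.11
```

```text
t 2.2 pos [0.5456 0.0824 0.2009] shift tool [ 0.0102 -0.0029  0.0909] turn [-0.76  0.13  1.72] F [-0.77 -0.55 -0.61] w 0.00017278557897173436 q [-0.04  0.02  1.88  0.01  1.24  1.66]
```

>>> move_arm([
  [[-0.7,0,1.7],[0.01,-0.003,0.03],0],
  [[0,0,0],[0,0,0.03],0],
  [[0,0,0],[0,0,0.02],0],
  [[0,0,0],[0,0,0],0],
])

```text
time: 2.6
eef_pos: [0.5565, 0.0861, 0.1191]
tcp_rot: [0.997, -0.072, -0.0, 0.0]
wrist_force: [0.2, -0.1, -0.9]
gripper_width: -0.0002
```

```bash
python3 go.py 0.556 0.0852 0.1
```

```text
t 2.6 pos [0.5565 0.0861 0.1191] shift tool [-0.0004  0.001   0.0191] turn [0.02 0.03 0.92] F [ 0.19 -0.11 -0.92] w -0.00021829025628127257 q [-0.03  0.13  1.92 -0.    1.09  1.69]
```

>>> move_arm([
  [[0,0,0.9],[0,0,0.012],0],
  [[0,0,0],[0,0,0.01],0],
  [[0,0,0],[0,0,0],0],
])

```text
time: 2.9
eef_pos: [0.5573, 0.085, 0.0974]
tcp_rot: [0.997, -0.079, 0.001, 0.0]
wrist_force: [-0.4, -0.1, -1.0]
gripper_width: 0.0
```

```bash
python3 - <<'E'
from workcell import r
import cv2
for n in("scene","top"):
    im=r.get_image(n); cv2.imwrite(f"pics/{n}1.png",cv2.resize(im["pixels"][150:320,220:440,::-1],None,fx=3,fy=3,interpolation=cv2.INTER_CUBIC))
E
python3 go.py 0.556 0.0852 0.088
```

```text
t 3.0 pos [0.5582 0.0851 0.0988] shift tool [-0.0023  0.0002  0.0108] turn [ 0.01 -0.23  0.04] F [0.26 0.81 0.42] w 5.0895816561199225e-05 q [-0.03  0.15  1.94 -0.    1.05  1.7 ]
```

View pics/scene1.png

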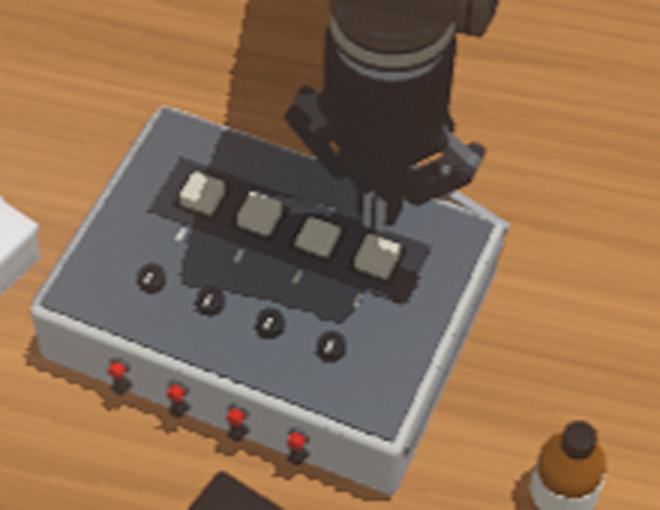

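```bash
python3 - <<'E'
from workcell import r
from h import *
im=r.get_image("scene")
def pr(X):
    q=R.from_quat(im["attitude"]).inv().apply(np.array(X)-im["xyz"]); q=im["mtx"]@q; return q[:2]/q[2]
s=r.get_state();p=s["eef_pos"];print(p,s["wrist_force"]); A=R.from_quat(s["tcp_rot"]).as_matrix()
c=cv2.resize(im["pixels"][190:260,300:400,::-1],None,fx=8,fy=8,interpolation=cv2.INTER_CUBIC)
def dot(X,col):
    u=(pr(X)-[300,190]+.5)*8; cv2.circle(c,tuple(int(a) for a in u),4,col,-1)
dot(p,(0,0,255)); 
for sx in(-.011,.011):
    for sy in(-.0145,.0145): dot(p+A@[sx,sy,0],(0,255,0))
dot([.556,.0852,.087],(255,0,0))
cv2.imwrite("pics/scene2.png",c)
E
```

```text
[0.55852314 0.08514938 0.09916707] [ 0.24252937 -0.35380587  0.51932646]
```

View pics/scene2.png

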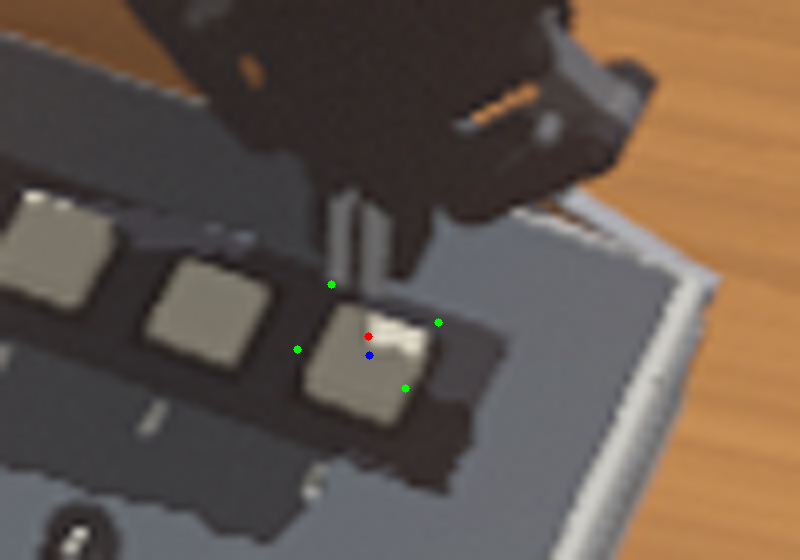

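View pics/top1.png

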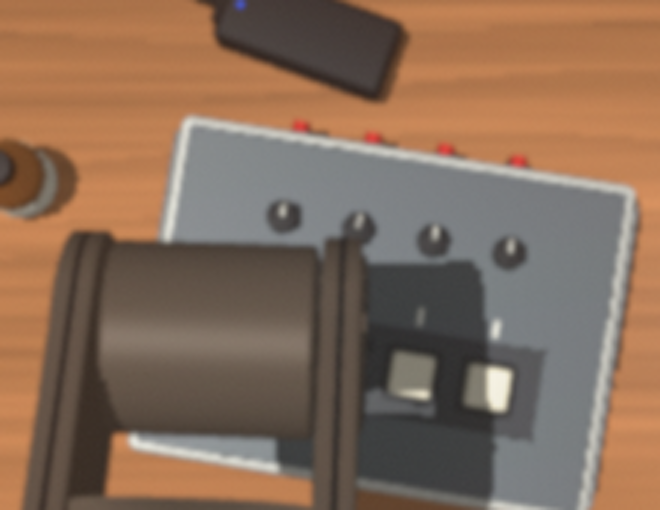

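The visible fingertip ends at about crop (360,290), which is higher in the image than the reported TCP projects (red dot at 368,336). I'll check it with depth before going down.

```bash
python3 - <<'E'
from workcell import r
from h import *
im=r.get_image("scene"); s=r.get_state();p=s["eef_pos"];A=R.from_quat(s["tcp_rot"])
print(p,s["time"],s["wrist_force"])
K=im["mtx"]
v,u=np.mgrid[195:245,325:365]; d=im["depth"][v,u]
P=R.from_quat(im["attitude"]).apply(np.stack([(u-K[0,2])/K[0,0]*d,(v-K[1,2])/K[1,1]*d,d],-1).reshape(-1,3))+im["xyz"]
T=A.inv().apply(P-p).reshape(50,40,3)*1000
P=P.reshape(50,40,3)
for uu in (341,343,346,349,351):
    print("col",uu)
    for vv in range(212,242,2): print(vv,P[vv-195,uu-325].round(4),T[vv-195,uu-325].round(0),im["pixels"][vv,uu])
E
```

```text
[0.55865564 0.08518507 0.09935694] 3.1 [ 0.43833533 -0.14410897  0.1035805 ]
col 341
212 [0.5693 0.0761 0.1748] [ 12.   7. -75.] [48 42 42]
214 [0.5668 0.0758 0.1653] [ 10.   8. -66.] [59 55 55]
216 [0.5669 0.076  0.1591] [ 10.   8. -60.] [84 81 82]
218 [0.5665 0.0761 0.1521] [  9.   8. -53.] [83 81 81]
220 [0.5672 0.0765 0.1467] [ 10.   7. -47.] [86 84 85]
222 [0.5666 0.0765 0.1394] [  9.   7. -40.] [89 87 88]
224 [0.5679 0.077  0.1346] [ 11.   7. -35.] [89 87 87]
226 [0.5348 0.0706 0.0809] [-21.  18.  18.] [48 41 42]
228 [0.5385 0.0716 0.079 ] [-18.  17.  20.] [44 39 37]
230 [0.5472 0.0735 0.0846] [-10.  13.  15.] [96 91 81]
232 [0.5538 0.075  0.0872] [-3. 11. 12.] [125 120 108]
234 [0.5586 0.0762 0.0873] [ 1.  9. 12.] [124 119 106]
236 [0.5639 0.0774 0.0879] [ 6.  7. 11.] [125 119 107]
238 [0.5674 0.0783 0.086 ] [10.  5. 13.] [120 115 103]
240 [0.5662 0.0783 0.0772] [ 8.  6. 22.] [76 71 65]
col 343
212 [0.5687 0.0798 0.1754] [ 11.   4. -76.] [46 39 38]
214 [0.5668 0.0797 0.1665] [  9.   4. -67.] [97 95 96]
216 [0.5681 0.0801 0.162 ] [ 10.   4. -63.] [90 88 88]
218 [0.5684 0.0804 0
[... 2483 characters left out ...]
 [  5. -11. -64.] [51 42 41]
218 [0.5665 0.0955 0.1588] [  6. -11. -59.] [50 41 41]
220 [0.5668 0.0958 0.1529] [  7. -12. -53.] [49 41 39]
222 [0.5668 0.0961 0.1464] [  7. -12. -47.] [46 38 36]
224 [0.5235 0.0892 0.0793] [-35.   2.  20.] [69 68 70]
226 [0.5277 0.0902 0.0782] [-31.  -0.  21.] [103 107 113]
228 [0.5316 0.0912 0.0767] [-28.  -2.  23.] [70 69 73]
230 [0.5378 0.0925 0.0785] [-22.  -4.  21.] [71 68 71]
232 [0.5487 0.0946 0.0872] [-11.  -8.  12.] [215 210 193]
234 [0.5536 0.0958 0.0873] [ -7. -10.  12.] [160 154 139]
236 [0.5542 0.0962 0.0812] [ -6. -10.  18.] [125 119 108]
238 [0.5583 0.0972 0.0802] [ -2. -12.  19.] [82 75 68]
240 [0.5588 0.0976 0.0738] [ -2. -12.  26.] [46 38 36]
```

Depth puts the visible tip at z≈0.133, centred over key 1 in x and y, but about 34 mm above the reported TCP. I'll go down carefully in small steps, watching the force, and not trust either height yet.

>>> move_arm([
  [[0,0,0],[-0.0025,0,0.004],0],
  [[0,0,0],[0,0,0.004],0],
])

```text
time: 3.3
eef_pos: [0.5574, 0.0856, 0.0929]
tcp_rot: [0.997, -0.079, 0.004, 0.0]
wrist_force: [-0.4, -0.4, -0.5]
gripper_width: -0.0002
```

```bash
python3 go.py 0.556 0.0852 0.087
```

```text
t 3.3 pos [0.5574 0.0856 0.0929] shift tool [-0.0014  0.0006  0.0059] turn [-0.04 -0.51  0.05] F [-0.42 -0.37 -0.48] w -0.00016202555533806058 q [-0.03  0.16  1.94 -0.    1.03  1.7 ]
```

>>> move_arm([
  [[0,-0.4,0],[-0.001,0,0.003],0],
  [[0,0,0],[0,0,0.002],0],
])

```text
time: 3.5
eef_pos: [0.5563, 0.0858, 0.0875]
tcp_rot: [0.997, -0.079, 0.001, -0.0]
wrist_force: [-0.6, 0.1, 0.7]
gripper_width: 0.0001
```

>>> move_arm([
  [[0,0,0],[0,0,0.002],0],
])

```text
time: 3.6
eef_pos: [0.5563, 0.0859, 0.0853]
tcp_rot: [0.997, -0.079, 0.001, -0.0]
wrist_force: [-1.2, 0.8, 0.3]
gripper_width: 0.0003
```

>>> move_arm([
  [[0,0,0],[0,0,0],0],
])

```text
time: 3.7
eef_pos: [0.556, 0.0859, 0.0848]
tcp_rot: [0.997, -0.079, 0.0, -0.0]
wrist_force: [0.1, 0.4, 0.7]
gripper_width: 0.0003
```

```bash
cat >tip.py <<'E'
from workcell import r
from h import *
import sys
im=r.get_image("scene"); s=r.get_state();p=s["eef_pos"];A=R.from_quat(s["tcp_rot"])
print(s["time"],p.round(4),s["wrist_force"].round(2))
c=im["pixels"][185:265,270:370,::-1]
cv2.imwrite(sys.argv[1],cv2.resize(c,None,fx=8,fy=8,interpolation=cv2.INTER_CUBIC)[:600])
K=im["mtx"]
v,u=np.mgrid[180:265,260:375]; d=im["depth"][v,u]
P=(R.from_quat(im["attitude"]).apply(np.stack([(u-K[0,2])/K[0,0]*d,(v-K[1,2])/K[1,1]*d,d],-1).reshape(-1,3))+im["xyz"])
T=A.inv().apply(P-p)
m=(abs(T[:,0]-.011)<.005)&(abs(T[:,1])<.006)&(T[:,2]>-.08)&(T[:,2]<.03)
print(np.sort(P[m,2])[:25].round(3))
# key tops
for i in range(4):
    k=np.array([.556,.0852])+i*np.array([-.007,-.0435])
    mm=(np.hypot(P[:,0]-k[0],P[:,1]-k[1])<.011)&(P[:,2]<.095)&(P[:,2]>.07)
    q=P[mm,2]
    print("key",i+1,mm.sum(),np.median(q).round(4) if mm.any() else None)
E
python3 tip.py pics/s3.png
```

```text
3.75 [0.5561 0.0858 0.0849] [-0.59  0.45 -0.13]
[0.074 0.075 0.076 0.076 0.077 0.077 0.077 0.077 0.078 0.078 0.079 0.079
 0.079 0.08  0.08  0.08  0.08  0.081 0.081 0.081 0.082 0.084 0.085 0.086
 0.086]
key 1 87 0.0872
key 2 76 0.0829
key 3 82 0.0874
key 4 80 0.0876
```

View pics/s3.png

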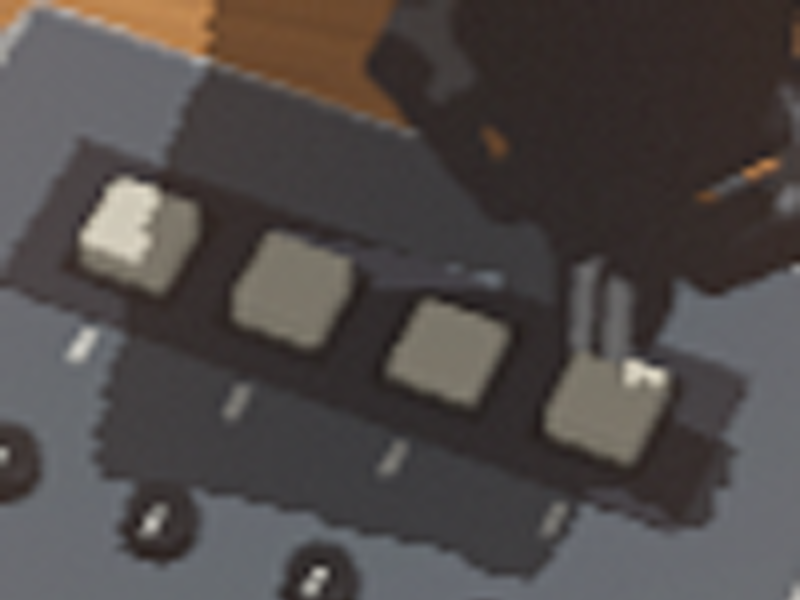

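There's no contact at a reported TCP z of 0.085, and the image shows the tip (575–630, 350) still above key 1. So the reported TCP sits about 33 mm below the real tip. I'll keep going down with the real tip height in mind: contact should come near a reported z of 0.054.

>>> move_arm([
  [[0,0,0],[0,0,0.008],0],
  [[0,0,0],[0,0,0.007],0],
  [[0,0,0],[0,0,0],0],
])

```text
time: 4.05
eef_pos: [0.5562, 0.0858, 0.0688]
tcp_rot: [0.997, -0.079, 0.001, -0.0]
wrist_force: [-0.6, -1.1, -0.1]
gripper_width: 0.0002
```

```bash
sed -i 's/m=(abs.*/m=(abs(T[:,0]-.010)<.004)\&(abs(T[:,1])<.006)\&(P[:,2]>.0905)\&(T[:,2]>-.08)/' tip.py; python3 tip.py pics/s4.png
```

```text
4.1 [0.5565 0.0858 0.0692] [ 0.28  0.5  -0.43]
[0.099 0.099 0.101 0.102 0.103 0.103 0.104 0.105 0.106 0.107 0.107 0.107
 0.108 0.108 0.109 0.109 0.109 0.111 0.112 0.112 0.112 0.112 0.113 0.114
 0.114]
key 1 52 0.0869
key 2 82 0.0828
key 3 88 0.0876
key 4 82 0.0877
```

View pics/s4.png

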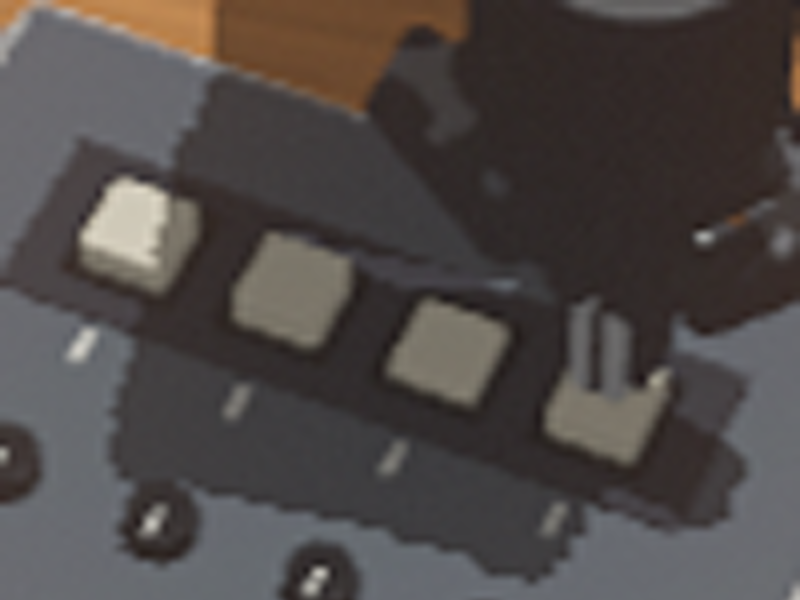

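The tip edge is at crop (600,395), still about 12 mm above key 1's cap. Next I'll go down to about 4 mm above it, then take finer steps.

>>> move_arm([
  [[0,0,0],[0,0,0.005],0],
  [[0,0,0],[0,0,0.003],0],
])

```text
time: 4.3
eef_pos: [0.5569, 0.0859, 0.0611]
tcp_rot: [0.997, -0.079, 0.001, -0.0]
wrist_force: [-0.5, -0.1, 0.2]
gripper_width: 0.0004
```

>>> move_arm([
  [[0,0,0],[0,0,0.0015],0],
])

```text
time: 4.4
eef_pos: [0.5568, 0.0859, 0.0592]
tcp_rot: [0.997, -0.079, 0.001, -0.0]
wrist_force: [0.1, 0.0, -0.6]
gripper_width: 0.0
```

>>> move_arm([
  [[0,0,0],[0,0,0.0015],0],
])

```text
time: 4.5
eef_pos: [0.5568, 0.0859, 0.0577]
tcp_rot: [0.997, -0.079, 0.001, -0.0]
wrist_force: [-0.8, -0.7, 1.0]
gripper_width: -0.0001
```

```bash
python3 tip.py pics/s5.png
```

```text
4.55 [0.5568 0.0858 0.0576] [-0.39 -0.32  2.28]
[0.092 0.093 0.094 0.094 0.095 0.095 0.096 0.096 0.096 0.097 0.097 0.097
 0.098 0.099 0.1   0.101 0.102 0.102 0.103 0.103 0.104 0.105 0.105 0.105
 0.106]
key 1 25 0.0844
key 2 81 0.0827
key 3 84 0.0872
key 4 81 0.0876
```

View pics/s5.png

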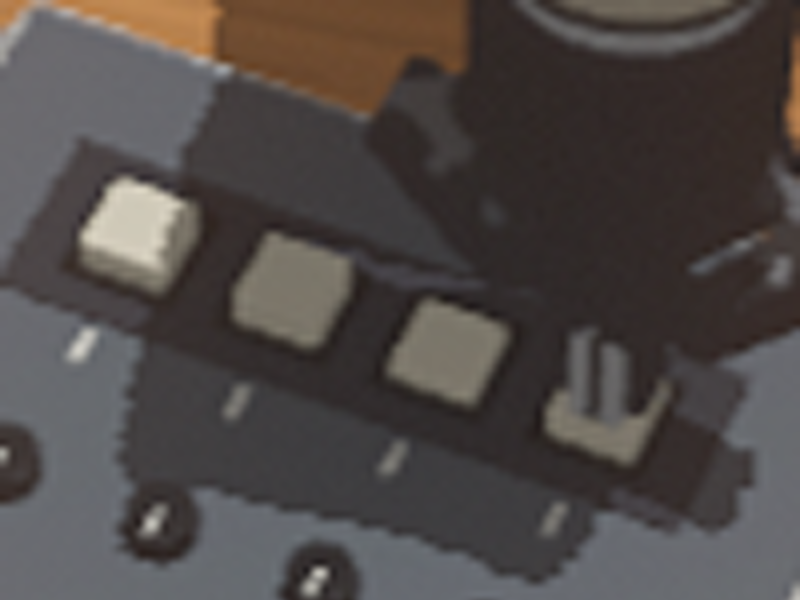

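Force z is rising (1.0, then 2.3 N) at a reported z of 0.0577, so contact is starting. I'll confirm with small steps.

>>> move_arm([
  [[0,0,0],[0,0,0.0005],0],
])

```text
time: 4.65
eef_pos: [0.5568, 0.0859, 0.0573]
tcp_rot: [0.997, -0.079, 0.001, -0.0]
wrist_force: [-0.6, -0.1, 1.8]
gripper_width: 0.0001
```

>>> move_arm([
  [[0,0,0],[0,0,0.0005],0],
])

```text
time: 4.75
eef_pos: [0.5568, 0.0859, 0.0571]
tcp_rot: [0.997, -0.079, 0.001, -0.0]
wrist_force: [-0.7, -0.1, 1.3]
gripper_width: 0.0001
```

>>> move_arm([
  [[0,0,0],[0,0,0.0005],0],
])

```text
time: 4.85
eef_pos: [0.5568, 0.0859, 0.0568]
tcp_rot: [0.997, -0.079, 0.001, -0.0]
wrist_force: [-1.0, -0.1, 2.0]
gripper_width: 0.0002
```

>>> move_arm([
  [[0,0,0],[0,0,0.001],0],
])

```text
time: 4.95
eef_pos: [0.5568, 0.0859, 0.0563]
tcp_rot: [0.997, -0.079, 0.001, -0.0]
wrist_force: [-3.1, 0.2, 5.3]
gripper_width: -0.0
```

>>> move_arm([
  [[0,0,0],[0,0,0.0008],0],
])

```text
time: 5.05
eef_pos: [0.5568, 0.0858, 0.0561]
tcp_rot: [0.997, -0.079, 0.001, -0.0]
wrist_force: [-2.6, 0.4, 6.1]
gripper_width: -0.0
```

>>> move_arm([
  [[0,0,0],[0,0,-0.008],0],
  [[0,0,0],[0,0,-0.008],0],
  [[0,0,0],[0,0,0],0],
])

```text
time: 5.35
eef_pos: [0.5575, 0.0858, 0.073]
tcp_rot: [0.997, -0.079, 0.002, -0.0]
wrist_force: [0.3, 0.2, 0.6]
gripper_width: 0.0002
```

```bash
python3 go.py 0.549 0.0416 0.0735;python3 tip.py pics/s6.png
```

```text
t 5.35 pos [0.5575 0.0858 0.073 ] shift tool [-0.0014  0.045  -0.0006] turn [-0.05 -0.21  0.08] F [0.28 0.19 0.59] w 0.00017320800251717386 q [-0.03  0.19  1.95  0.    1.    1.7 ]
5.4 [0.5572 0.0859 0.0724] [0.79 0.35 0.2 ]
[0.093 0.104 0.105 0.106 0.107 0.108 0.109 0.11  0.11  0.11  0.111 0.111
 0.111 0.112 0.113 0.113 0.114 0.115 0.115 0.115 0.115 0.117 0.117 0.118
 0.118]
key 1 56 0.0871
key 2 79 0.0831
key 3 83 0.0878
key 4 82 0.0876
```

The force stayed around 1.7 N, then jumped stiffly to 6 N with an x component. That isn't how a free key behaves, so something other than the cap may be touching. I'll press again gently, this time with the moment reading and a picture.

>>> move_arm([
  [[0,0,0],[-0.001,0,0.008],0],
  [[0,0,0],[0,0,0.005],0],
  [[0,0,0],[0,0,0],0],
])

```text
time: 5.7
eef_pos: [0.5562, 0.086, 0.058]
tcp_rot: [0.997, -0.079, 0.002, -0.0]
wrist_force: [-0.3, 0.5, 1.4]
gripper_width: -0.0001
```

```bash
cat > big.py <<'E'
from workcell import r
from h import *
import sys
F=[];M=[]
for k in range(int(sys.argv[2])):
    im=r.get_image("scene"); s=r.get_state(); F.append(s["wrist_force"]);M.append(s["moment"])
    print(s["time"],s["eef_pos"].round(4),F[-1].round(2),M[-1].round(3))
c=im["pixels"][195:257,300:382,::-1]
cv2.imwrite(sys.argv[1],cv2.resize(c,None,fx=9,fy=9,interpolation=cv2.INTER_CUBIC))
c=im["pixels"][100:300,200:460,::-1]
cv2.imwrite(sys.argv[1][:-4]+"w.png",cv2.resize(c,None,fx=3,fy=3,interpolation=cv2.INTER_CUBIC))
E
python3 big.py pics/b1.png 3
```

```text
5.75 [0.5562 0.086  0.0583] [-0.15  0.24  1.8 ] [-0.008  0.034 -0.057]
5.8 [0.5562 0.086  0.0586] [-1.02 -0.07  1.08] [-0.047  0.099  0.027]
5.85 [0.5563 0.086  0.0588] [-0.55 -0.41  0.11] [ 0.002  0.016 -0.011]
```

View pics/b1.png

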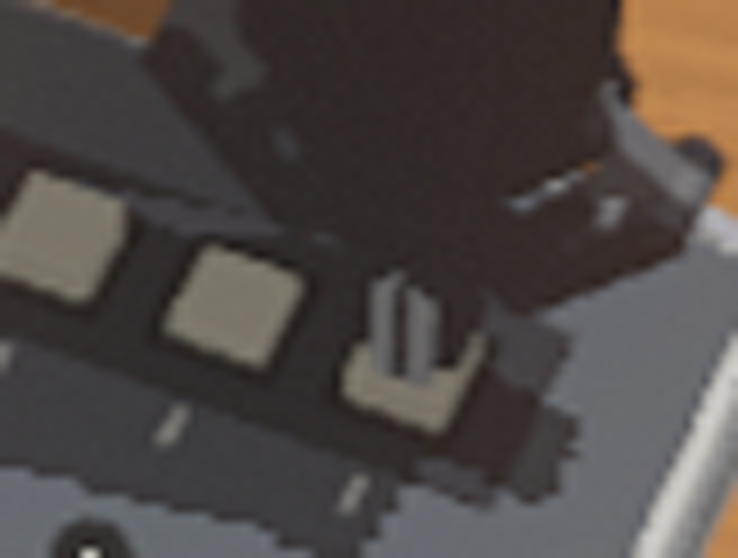

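View pics/b1w.png

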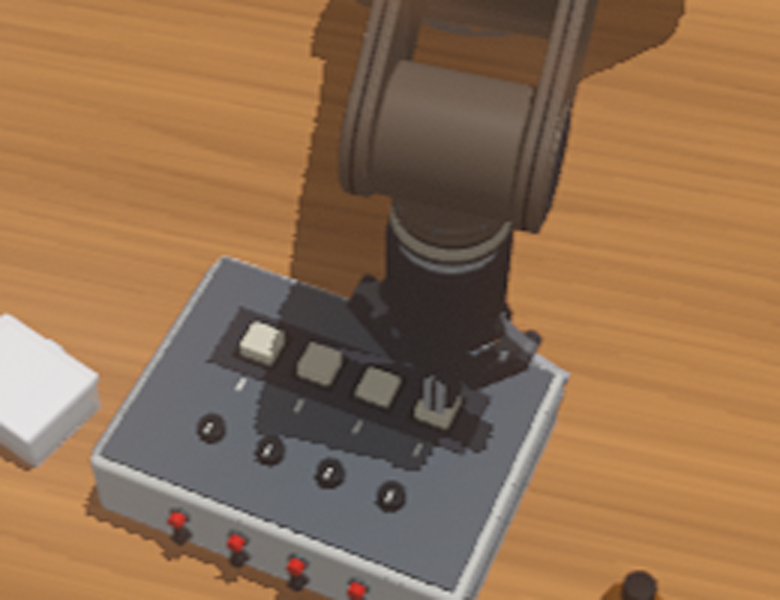

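```bash
cat > ov.py <<'E'
from workcell import r
from h import *
import sys
im=r.get_image("scene"); s=r.get_state();p=s["eef_pos"];A=R.from_quat(s["tcp_rot"]).as_matrix()
print(s["time"],p.round(4),s["wrist_force"].round(2))
def pr(X):
    q=R.from_quat(im["attitude"]).inv().apply(np.array(X)-im["xyz"]); q=im["mtx"]@q; return q[:2]/q[2]
u0,v0,f=300,195,9
if len(sys.argv)>3: u0,v0=int(sys.argv[3]),int(sys.argv[4])
c=cv2.resize(im["pixels"][v0:v0+62,u0:u0+82,::-1],None,fx=f,fy=f,interpolation=cv2.INTER_NEAREST)
def poly(pts,col):
    q=np.array([(pr(X)-[u0,v0]+.5)*f for X in pts]).astype(int); cv2.polylines(c,[q],True,col,1)
y=np.deg2rad(-9.15);ex=np.array([np.cos(y),np.sin(y),0]);ey=np.array([-np.sin(y),np.cos(y),0])
for i in range(4):
    k=np.array([.556-.007*i,.0852-.0435*i,.087])
    poly([k+ex*a*.012+ey*b*.012 for a,b in((1,1),(1,-1),(-1,-1),(-1,1))],(255,0,0))
off=float(sys.argv[2])
poly([p+A@[a*.011,b*.007,-off] for a,b in((1,1),(1,-1),(-1,-1),(-1,1))],(0,0,255))
cv2.imwrite(sys.argv[1],c)
E
python3 ov.py pics/o1.png 0.030
```

```text
5.9 [0.5564 0.086  0.0589] [ 0.38 -0.86 -0.4 ]
```

View pics/o1.png

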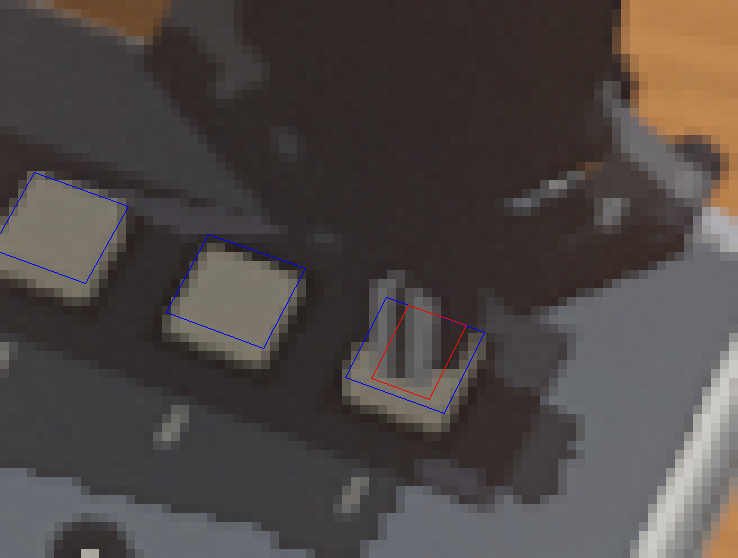

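In the overlay, the pads' bottom edge (385–435, 378) sits over key 1's cap, but a few mm higher than expected. I'll press to about 3 N and look during the press to see whether the cap moves.

>>> move_arm([
  [[0,0,0],[0,0,0.0015],0],
  [[0,0,0],[0,0,0.001],0],
  [[0,0,0],[0,0,0.001],0],
])

```text
time: 6.2
eef_pos: [0.5565, 0.086, 0.0562]
tcp_rot: [0.997, -0.079, 0.002, -0.0]
wrist_force: [-2.6, 0.1, 5.2]
gripper_width: 0.0001
```

```bash
python3 - <<'E'
from workcell import r
s=r.get_state();print(s["wrist_force"],s["moment"],s["joint_efforts"],s["eef_pos"])
E
python3 ov.py pics/o2.png 0.0335; python3 ov.py pics/o3.png 0.0335;python3 - <<'E'
from workcell import r
s=r.get_state();print(s["wrist_force"],s["moment"],s["joint_efforts"],s["eef_pos"])
E
```

```text
[-2.60131411  0.10921928  5.19544177] [-0.05156178  0.4269165  -0.04707163] [-1.35287703e-01 -3.04571879e+01 -2.36708665e+01  3.72191111e-02
 -6.09559827e-01 -1.51854296e-03] [0.55647241 0.08602733 0.05619666]
6.25 [0.5565 0.086  0.0562] [-2.73 -0.01  4.35]
6.3 [0.5565 0.086  0.0561] [-1.85 -0.96  4.13]
[-1.85140424 -0.95952252  4.13446575] [-0.04215671  0.33198636  0.03994048] [-9.03492817e-02 -3.12836373e+01 -2.41710252e+01  3.52524582e-02
 -4.62381905e-01 -8.40336706e-04] [0.55650087 0.08602367 0.05614563]
```

View pics/o2.png

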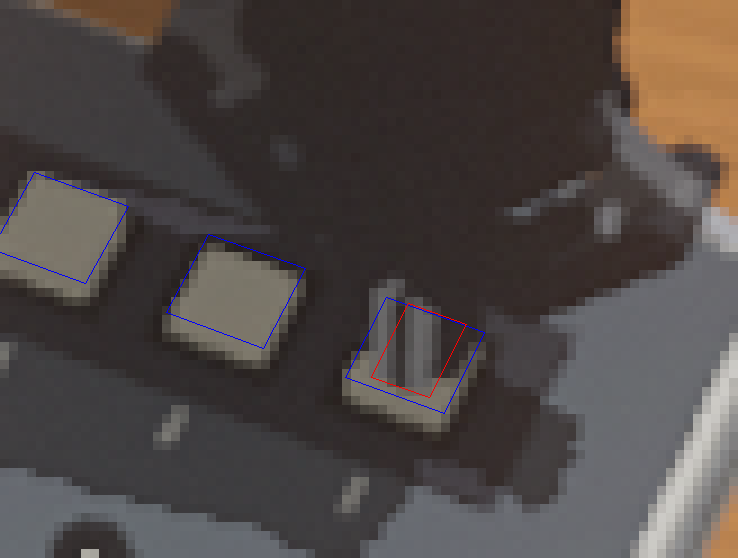

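Pressing with about 5 N didn't move the cap (its edges still match the blue up outline), so the force comes from somewhere else. I'll back off a little and check how low every visible part of the gripper is.

>>> move_arm([
  [[0,0,0],[0,0,-0.003],0],
])

```text
time: 6.4
eef_pos: [0.5565, 0.086, 0.059]
tcp_rot: [0.997, -0.079, 0.002, -0.0]
wrist_force: [-0.1, 0.1, -0.5]
gripper_width: 0.0001
```

```bash
python3 - <<'E'
from workcell import r
from h import *
for n in("scene","top"):
    im=r.get_image(n); s=r.get_state();p=s["eef_pos"];A=R.from_quat(s["tcp_rot"])
    np.savez(n+"_c.npz",**im,p=p,q=s["tcp_rot"])
    cv2.imwrite(f"pics/{n}_c.png",im["pixels"][:,:,::-1])
    b=dict(np.load(n+"0.npz"))
    K=im["mtx"]; v,u=np.mgrid[0:480,0:640]; d=im["depth"]
    P=(R.from_quat(im["attitude"]).apply(np.stack([(u-K[0,2])/K[0,0]*d,(v-K[1,2])/K[1,1]*d,d],-1).reshape(-1,3))+im["xyz"])
    diff=((b["depth"]-d)>.012).reshape(-1)
    T=A.inv().apply(P-p)*1000
    m=diff&(P[:,2]<.22)&(P[:,2]>.03)&(np.abs(T[:,0])<120)&(abs(T[:,1])<120)
    print(n,p,s["wrist_force"].round(2),m.sum())
    # lowest z per cell of (Tx,Ty) 10mm
    cells={}
    for t in T[m]:
        k=(int(np.floor(t[0]/15)*15),int(np.floor(t[1]/15)*15)); cells.setdefault(k,[]).append(t[2])
    for k in sorted(cells): 
        if len(cells[k])>3: print(k,len(cells[k]),round(np.sort(cells[k])[-3]))
E
```

```text
scene [0.55688652 0.08604383 0.05960363] [1.52 0.54 0.53] 1276
(-15, -60) 39 -118
(-15, -45) 34 -98
(-15, -30) 35 -83
(-15, -15) 13 -45
(-15, 0) 9 -76
(-15, 30) 20 -83
(-15, 45) 24 -121
(-15, 60) 5 -119
(0, -60) 86 -102
(0, -45) 160 -84
(0, -30) 132 -76
(0, -15) 115 -40
(0, 0) 141 -38
(0, 15) 63 -49
(0, 30) 122 -79
(0, 45) 97 -97
(0, 60) 9 -116
(15, -30) 18 -118
(15, -15) 68 -95
(15, 0) 49 -96
(15, 15) 25 -101
(30, 0) 4 -160
top [0.55681504 0.08602462 0.05937151] [-0.05 -0.51  0.32] 11
(0, 60) 8 -118
```

View pics/top_c.png

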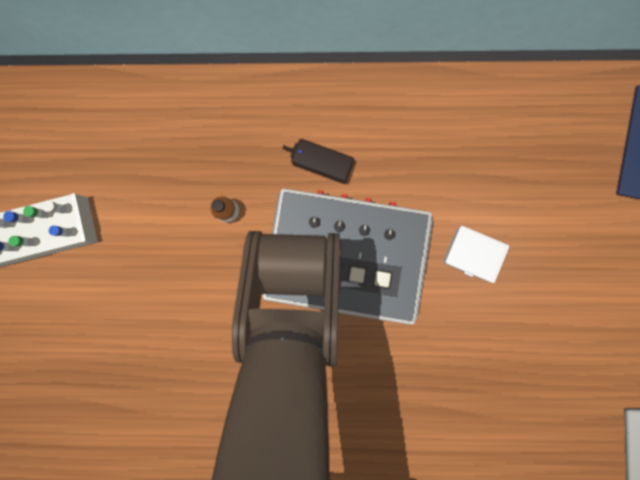

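View pics/scene_c.png

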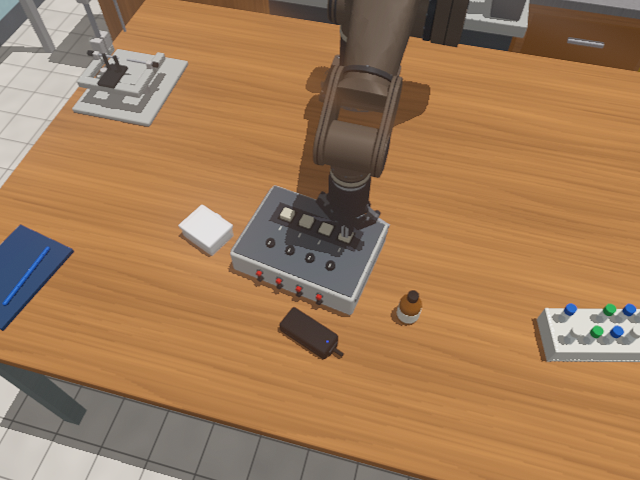

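Everything visible ends at or above the pads. The robot side of the gripper is hidden, though, so I'll lift, turn the tool 90° and look at it.

>>> move_arm([
  [[0,0,0],[0,0,-0.03],0],
  [[0,0,-8.5],[0,0,-0.03],0],
  [[0,0,-8.5],[0,0,0],0],
  [[0,0,-8.5],[0,0,0],0],
  [[0,0,-8.5],[0,0,0],0],
  [[0,0,-8.5],[0,0,0],0],
  [[0,0,-8.5],[0,0,0],0],
  [[0,0,-8.5],[0,0,0],0],
  [[0,0,-8.5],[0,0,0],0],
  [[0,0,-8.5],[0,0,0],0],
])

```text
time: 7.5
eef_pos: [0.5543, 0.0861, 0.1168]
tcp_rot: [0.827, 0.563, 0.0, -0.0]
wrist_force: [0.3, 0.0, -0.8]
gripper_width: 0.0002
```

```bash
sed -i 's/^c=im.*195:257.*/c=im["pixels"][150:250,280:400,::-1]/; s/fx=9,fy=9/fx=6,fy=6/' big.py; python3 big.py pics/b2.png 1; python3 go.py 0.556 0.0852 0.1
```

```text
7.55 [0.5542 0.0861 0.1168] [-0.03  0.1  -0.96] [ 0.064 -0.001  0.04 ]
t 7.55 pos [0.5542 0.0861 0.1168] shift tool [-0.0002  0.002   0.0168] turn [-2.00e-02 -5.00e-02  7.79e+01] F [-0.03  0.1  -0.96] w -0.00012724809037134734 q [-0.03  0.12  1.93  0.    1.08  0.34]
```

View pics/b2.png

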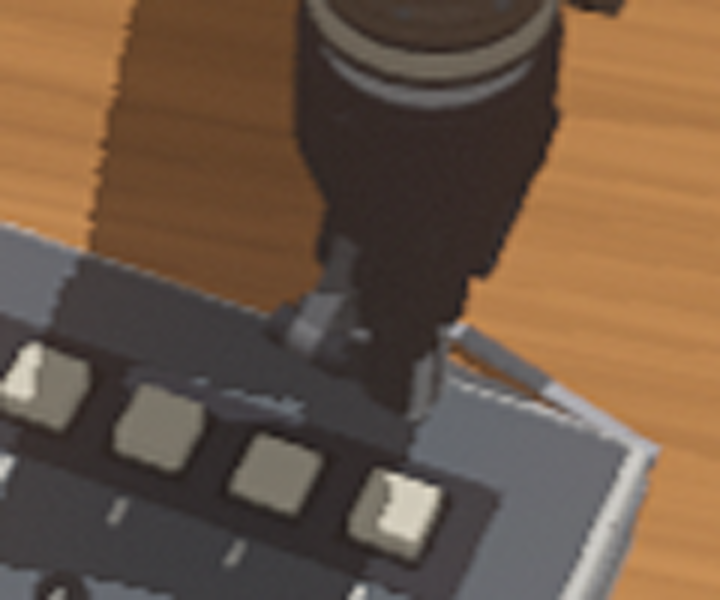

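The rear view shows no hidden protrusion; the tip is at (405,418). I'll finish the 90° turn, probe key 1 in this orientation and compare contact heights.

>>> move_arm([
  [[0,0,-6.1],[0,-0.002,0.01],0],
  [[0,0,-6.1],[0,0,0.02],0],
  [[0,0,0],[0,0,0.018],0],
  [[0,0,0],[0,0,0],0],
])

```text
time: 7.95
eef_pos: [0.5525, 0.0869, 0.067]
tcp_rot: [0.761, 0.649, 0.001, 0.0]
wrist_force: [-0.3, -0.0, -1.3]
gripper_width: -0.0
```

```bash
python3 go.py 0.556 0.0852 0.06; sed -i 's/a\*.011,b\*.007/a*.007,b*.011/' ov.py; python3 ov.py pics/o4.png 0.0335
```

```text
t 7.95 pos [0.5525 0.0869 0.067 ] shift tool [-0.0012  0.0037  0.007 ] turn [ 4.000e-02 -1.300e-01  9.004e+01] F [-0.25 -0.01 -1.33] w -3.318892109177233e-05 q [-0.03  0.19  1.96  0.    0.99  0.13]
8.0 [0.5535 0.0869 0.0684] [-0.43  0.53  0.45]
```

View pics/o4.png

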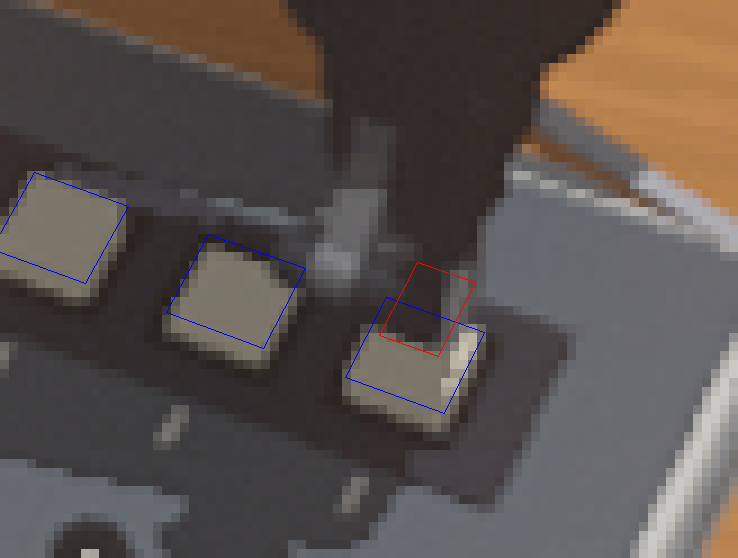

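>>> move_arm([
  [[0,0,0],[-0.001,0.003,0.005],0],
  [[0,0,0],[0,0,0.003],0],
  [[0,0,0],[0,0,0],0],
])

```text
time: 8.3
eef_pos: [0.5584, 0.0853, 0.0622]
tcp_rot: [0.762, 0.648, 0.003, 0.002]
wrist_force: [1.4, 0.2, 0.2]
gripper_width: -0.0003
```

>>> move_arm([
  [[0,0,0],[0,0,0.0015],0],
])

```text
time: 8.4
eef_pos: [0.5591, 0.0853, 0.0614]
tcp_rot: [0.762, 0.648, 0.004, 0.003]
wrist_force: [0.8, 0.1, -0.4]
gripper_width: -0.0001
```

>>> move_arm([
  [[0,0,0],[0,0,0.001],0],
])

```text
time: 8.5
eef_pos: [0.5593, 0.0853, 0.0607]
tcp_rot: [0.762, 0.648, 0.004, 0.003]
wrist_force: [-1.2, 0.2, 0.4]
gripper_width: -0.0
```

>>> move_arm([
  [[0,0,0],[0,0,0.001],0],
])

```text
time: 8.6
eef_pos: [0.5596, 0.0852, 0.06]
tcp_rot: [0.762, 0.648, 0.004, 0.003]
wrist_force: [0.1, 0.2, -0.3]
gripper_width: -0.0003
```

```bash
python3 ov.py pics/o5.png 0.0305
```

```text
8.65 [0.5594 0.0853 0.0598] [-0.06  0.32 -0.14]
```

View pics/o5.png

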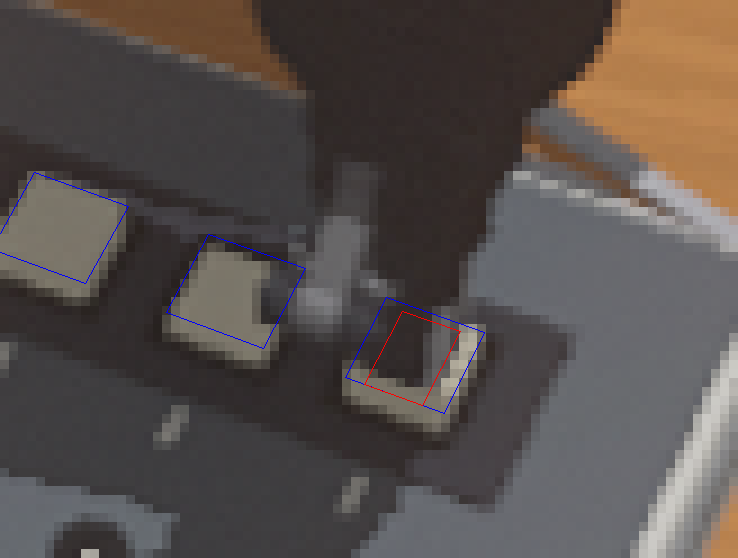

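>>> move_arm([
  [[-0.2,0.3,0],[0,-0.002,0.001],0],
  [[0,0,0],[0,0,0.001],0],
])

```text
time: 8.85
eef_pos: [0.5575, 0.0857, 0.058]
tcp_rot: [0.762, 0.648, 0.008, 0.003]
wrist_force: [-0.8, 0.3, 1.3]
gripper_width: 0.0002
```

```bash
python3 go.py 0.556 0.0852 0.0577
```

```text
t 8.85 pos [0.5575 0.0857 0.058 ] shift tool [-0.0007 -0.0014  0.0003] turn [ 0.3  -1.02 89.88] F [-0.82  0.32  1.28] w 0.00016328582914949743 q [-0.03  0.2   1.97  0.01  0.96  0.13]
```

>>> move_arm([
  [[0,0,0],[0,-0.001,0.001],0],
])

```text
time: 8.95
eef_pos: [0.5573, 0.0857, 0.0575]
tcp_rot: [0.762, 0.648, 0.009, 0.004]
wrist_force: [1.7, -0.9, 2.1]
gripper_width: -0.0001
```

>>> move_arm([
  [[0,0,0],[0,0,0.001],0],
])

```text
time: 9.05
eef_pos: [0.5573, 0.0857, 0.0569]
tcp_rot: [0.762, 0.648, 0.009, 0.004]
wrist_force: [-1.5, 0.6, 3.2]
gripper_width: 0.0
```

```bash
python3 ov.py pics/o6.png 0.0305;python3 go.py 0.556 0.0852 0.0577
```

```text
9.1 [0.5573 0.0857 0.0567] [-0.56 -0.    2.8 ]
t 9.1 pos [0.5573 0.0857 0.0567] shift tool [-0.0007 -0.0012 -0.001 ] turn [ 0.39 -1.12 89.88] F [-0.56 -0.    2.8 ] w 0.00028483258825008655 q [-0.03  0.2   1.97  0.01  0.95  0.13]
```

View pics/o6.png

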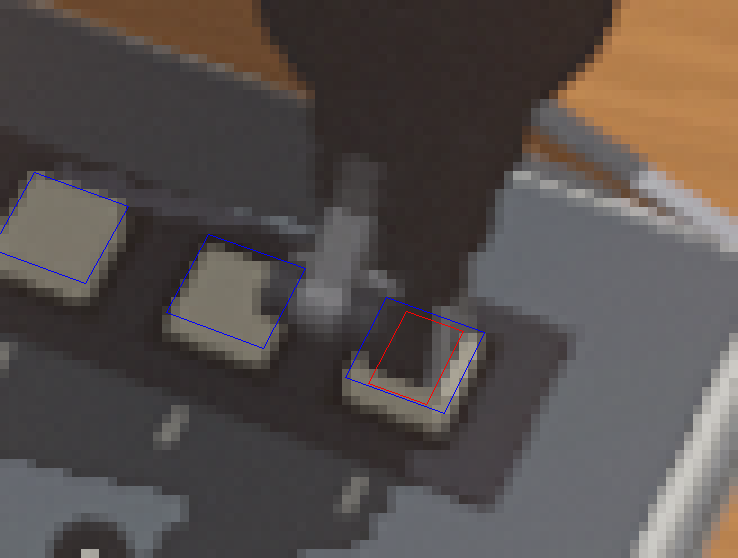

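Contact height is the same in both orientations (~0.0577), so the fingertip is on key 1's cap. The travel so far (≤1.6 mm) is under one pixel, so the camera couldn't have shown a yield. I'll press to about 3 mm, well short of 6 mm, and watch both force and image.

>>> move_arm([
  [[0,0,0],[0,0,0.0012],0],
])

```text
time: 9.2
eef_pos: [0.5573, 0.0857, 0.0562]
tcp_rot: [0.762, 0.648, 0.008, 0.004]
wrist_force: [-2.6, -0.4, 8.6]
gripper_width: -0.0002
```

>>> move_arm([
  [[0,0,0],[0,0,0],0],
])

```text
time: 9.3
eef_pos: [0.5573, 0.0857, 0.0565]
tcp_rot: [0.762, 0.648, 0.008, 0.004]
wrist_force: [-1.4, -0.3, 2.5]
gripper_width: 0.0002
```

```bash
python3 ov.py pics/o7.png 0.0305;python3 go.py 0.556 0.0852 0.0577;python3 ov.py pics/o8.png 0.0305
```

```text
9.35 [0.5573 0.0857 0.0564] [-1.16 -0.87  3.69]
t 9.35 pos [0.5573 0.0857 0.0564] shift tool [-0.0007 -0.0012 -0.0013] turn [ 0.37 -1.08 89.89] F [-1.16 -0.87  3.69] w 0.0001234912358350706 q [-0.03  0.2   1.97  0.01  0.95  0.13]
9.4 [0.5573 0.0857 0.0564] [-0.85 -0.12  3.75]
```

View pics/o7.png

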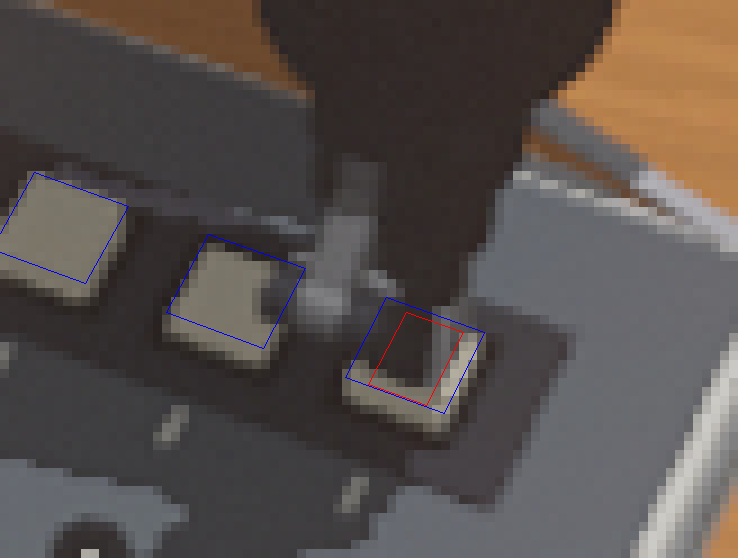

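The force spikes to 8.6 N and the cap still hasn't moved, so I need to know what is blocking. I'll probe the bare panel 45 mm on the robot side of key 1, at a known height of 75 mm, to calibrate the real tip height.

>>> move_arm([
  [[0,0,0],[0,0,-0.01],0],
  [[0.3,-1,0],[0,-0.022,-0.003],0],
  [[0,0,0],[0,-0.023,0],0],
  [[0,0,0],[0,0,0.005],0],
  [[0,0,0],[0,0,0.004],0],
  [[0,0,0],[0,0,0],0],
])

```text
time: 10.0
eef_pos: [0.513, 0.0928, 0.0602]
tcp_rot: [0.762, 0.647, 0.001, 0.008]
wrist_force: [-0.4, -0.5, -0.6]
gripper_width: 0.0002
```

```bash
python3 go.py 0.512 0.092 0.0577;python3 ov.py pics/o9.png 0.0305
```

```text
t 10.0 pos [0.513  0.0928 0.0602] shift tool [-0.0009 -0.0009  0.0025] turn [ 1.02 -0.18 89.83] F [-0.4  -0.51 -0.57] w 0.00021049551935867637 q [-0.01  0.11  2.06 -0.01  0.95  0.16]
10.05 [0.5133 0.0927 0.0605] [ 0.15 -0.34  0.35]
```

View pics/o9.png

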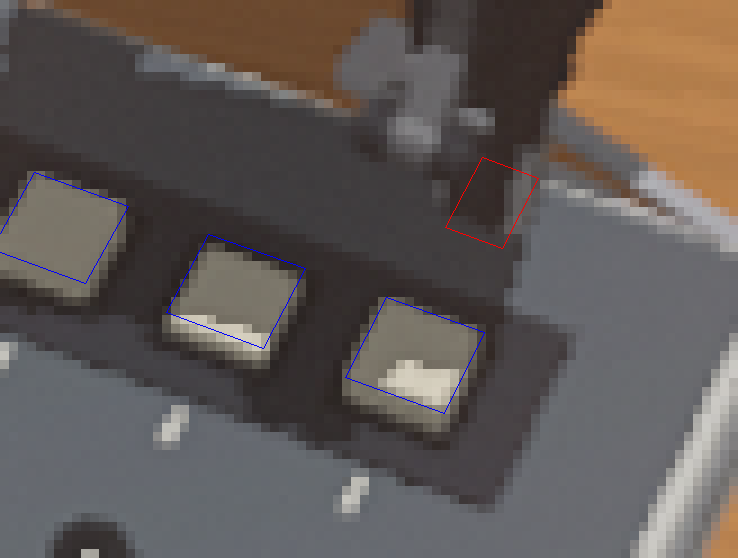

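>>> move_arm([
  [[0.5,0,0],[0,0,0.003],0],
  [[0.3,0,0],[0,0,0.002],0],
])

```text
time: 10.25
eef_pos: [0.5148, 0.0924, 0.0556]
tcp_rot: [0.762, 0.647, -0.003, 0.003]
wrist_force: [-0.5, -0.6, -0.8]
gripper_width: -0.0003
```

>>> move_arm([
  [[0,0,0],[0,0,0.003],0],
])

```text
time: 10.35
eef_pos: [0.5155, 0.0922, 0.0525]
tcp_rot: [0.763, 0.647, -0.003, 0.003]
wrist_force: [-0.3, -0.7, -0.2]
gripper_width: 0.0004
```

>>> move_arm([
  [[0,0,0],[0,0,0.003],0],
])

```text
time: 10.45
eef_pos: [0.5157, 0.092, 0.0492]
tcp_rot: [0.763, 0.647, -0.003, 0.003]
wrist_force: [0.6, -0.1, 0.2]
gripper_width: 0.0001
```

>>> move_arm([
  [[0,0,0],[0,0,0.002],0],
])

```text
time: 10.55
eef_pos: [0.5157, 0.092, 0.0467]
tcp_rot: [0.763, 0.647, -0.003, 0.003]
wrist_force: [0.4, 0.7, 0.8]
gripper_width: -0.0002
```

>>> move_arm([
  [[0,0,0],[0,0,0.0015],0],
])

```text
time: 10.65
eef_pos: [0.5157, 0.0919, 0.0466]
tcp_rot: [0.763, 0.647, -0.004, 0.002]
wrist_force: [-7.6, -0.3, 17.9]
gripper_width: -0.0001
```

>>> move_arm([
  [[0,0,0],[0,0,0.0015],0],
])

```text
time: 10.75
eef_pos: [0.5157, 0.092, 0.0467]
tcp_rot: [0.762, 0.647, -0.005, 0.002]
wrist_force: [-4.1, 0.4, 10.0]
gripper_width: 0.0001
```

>>> move_arm([
  [[0,0,0],[0,0,0.0015],0],
])

```text
time: 10.85
eef_pos: [0.5156, 0.092, 0.0467]
tcp_rot: [0.762, 0.647, -0.005, 0.002]
wrist_force: [-3.8, -0.8, 8.5]
gripper_width: 0.0002
```

The panel (75 mm) is met at a reported z of 0.0467, so the real tip is 28.3 mm above the reported TCP. A free key top is then at 0.0587, a latched one at 0.0541, and the 6 mm limit at 0.0527. My presses on key 1 therefore went at most 2.6 mm, with 2.5–3.7 N held, so key 1 is springy and up. Moving on to key 2.

>>> move_arm([
  [[0,0,0],[0,0,-0.015],0],
  [[0,0,0],[0,0,-0.015],0],
  [[0,0,0],[0,0,0],0],
])

```text
time: 11.15
eef_pos: [0.5156, 0.0923, 0.0774]
tcp_rot: [0.762, 0.647, -0.006, 0.001]
wrist_force: [-0.0, 0.5, 0.0]
gripper_width: 0.0001
```

```bash
sed -i 's/yaw=-9.15/yaw=80.85/' go.py; python3 go.py 0.549 0.0416 0.075
```

```text
t 11.15 pos [0.5156 0.0923 0.0774] shift tool [-0.0446  0.0412  0.0026] turn [-0.29  0.59 -0.19] F [-0.    0.53  0.  ] w 0.00010045078815815508 q [-0.01  0.1   2.04 -0.01  1.01  0.16]
```

>>> move_arm([
  [[-0.3,0.6,0],[-0.022,0.02,0.001],0],
  [[0,0,0],[-0.022,0.02,0.002],0],
  [[0,0,0],[0,0,0],0],
])

```text
time: 11.45
eef_pos: [0.5481, 0.042, 0.0731]
tcp_rot: [0.762, 0.648, 0.0, -0.0]
wrist_force: [0.1, 0.4, -0.6]
gripper_width: -0.0002
```

```bash
python3 go.py 0.549 0.0416 0.0605
```

```text
t 11.45 pos [0.5481 0.042  0.0731] shift tool [-0.0002  0.001   0.0126] turn [ 0.03 -0.04 -0.05] F [ 0.07  0.44 -0.64] w -0.0001687422280439662 q [-0.11  0.16  1.98  0.    1.    0.05]
```

>>> move_arm([
  [[0,0,0],[0,0,0.008],0],
  [[0,0,0],[0,0,0.004],0],
  [[0,0,0],[0,0,0.002],0],
])

```text
time: 11.75
eef_pos: [0.5461, 0.0429, 0.056]
tcp_rot: [0.762, 0.648, -0.001, -0.002]
wrist_force: [0.1, -0.4, -0.7]
gripper_width: -0.0001
```

>>> move_arm([
  [[0,0,0],[0,0,0.0015],0],
])

```text
time: 11.85
eef_pos: [0.5453, 0.0435, 0.0537]
tcp_rot: [0.761, 0.648, -0.001, -0.002]
wrist_force: [-0.1, -1.5, 2.8]
gripper_width: -0.0002
```

>>> move_arm([
  [[0,0,0],[0,0,0.001],0],
])

```text
time: 11.95
eef_pos: [0.5454, 0.0435, 0.053]
tcp_rot: [0.761, 0.649, -0.001, -0.001]
wrist_force: [-0.1, -2.0, 4.3]
gripper_width: -0.0
```

>>> move_arm([
  [[0,0,0],[0,0,0.0005],0],
])

```text
time: 12.05
eef_pos: [0.5454, 0.0434, 0.053]
tcp_rot: [0.761, 0.649, -0.002, -0.001]
wrist_force: [-1.4, -1.3, 3.8]
gripper_width: 0.0001
```

There was no force at 0.056; contact came only at ~0.0535 and felt hard, so key 2 is the latched one. I'll lift, check it's still down, and go to key 3.

>>> move_arm([
  [[0,0,0],[0,0,-0.015],0],
  [[0,0,0],[0,0,-0.01],0],
  [[0,0,0],[0,0,0],0],
])

```text
time: 12.35
eef_pos: [0.5455, 0.0444, 0.0802]
tcp_rot: [0.761, 0.649, -0.001, -0.001]
wrist_force: [0.7, 0.8, 0.1]
gripper_width: -0.0
```

```bash
python3 tip.py pics/s10.png;python3 go.py 0.542 -0.002 0.075; python3 ov.py pics/o10.png .0283 270 190
```

```text
12.4 [0.5454 0.0444 0.0797] [0.07 0.42 0.21]
[0.115 0.115 0.117 0.118 0.119 0.12  0.122 0.123 0.125 0.126 0.128 0.129
 0.131 0.132 0.132 0.133 0.133 0.135 0.136 0.138 0.138 0.14  0.141 0.142
 0.143]
key 1 84 0.0872
key 2 83 0.0876
key 3 82 0.0872
key 4 80 0.088
t 12.4 pos [0.5454 0.0444 0.0797] shift tool [-0.0464  0.004   0.0047] turn [-0.22 -0.03  0.09] F [0.07 0.42 0.21] w -2.9107524664507526e-05 q [-0.1   0.15  1.98  0.    1.02  0.05]
12.45 [0.5448 0.0444 0.0789] [ 0.45 -0.04 -0.22]
```

View pics/o10.png

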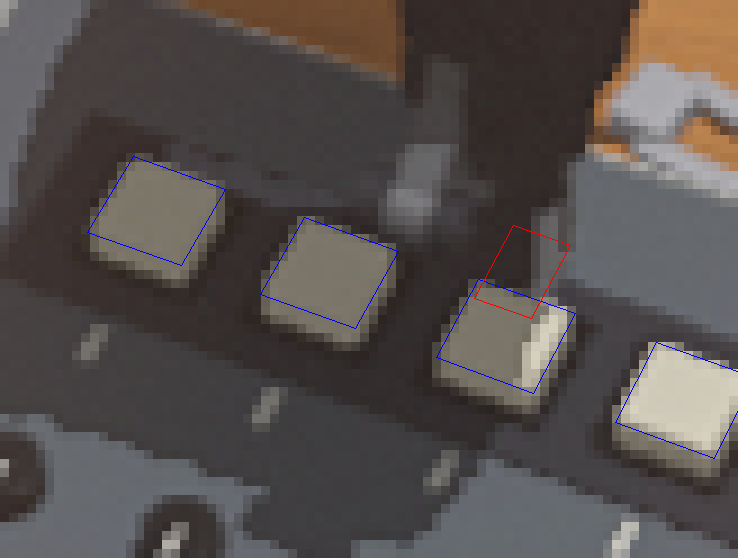

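Key 2 now stands up (depth 0.0876, matching its blue outline at (505,335)). My tap reached ~4.3 N and tripped the latch, which was a mistake. The release has to come after all four taps, so I'll push this same key back to its latched state, then tap keys 3 and 4 and release it properly.

```bash
python3 go.py 0.549 0.0416 0.0605
```

```text
t 12.45 pos [0.5448 0.0444 0.0789] shift tool [-0.0021  0.0047  0.0184] turn [-0.3  -0.02  0.1 ] F [ 0.45 -0.04 -0.22] w 8.511817607747083e-05 q [-0.1   0.15  1.98  0.    1.02  0.05]
```

>>> move_arm([
  [[-0.2,0,0],[-0.002,0.005,0.009],0],
  [[0,0,0],[0,0.001,0.006],0],
  [[0,0,0],[0,0,0],0],
])

```text
time: 12.75
eef_pos: [0.5499, 0.0414, 0.0616]
tcp_rot: [0.761, 0.649, -0.001, -0.001]
wrist_force: [0.2, -0.7, 1.0]
gripper_width: -0.0
```

```bash
python3 go.py 0.549 0.0416 0.0507
```

```text
t 12.75 pos [0.5499 0.0414 0.0616] shift tool [ 0.     -0.0009  0.0109] turn [-0.18 -0.03  0.09] F [ 0.23 -0.68  1.01] w -3.493995209695099e-05 q [-0.11  0.18  1.98  0.    0.98  0.05]
```

>>> move_arm([
  [[0,0,0],[0,0,0.004],0],
  [[0,0,0],[0,0,0.004],0],
  [[0,0,0],[0,0,0.002],0],
  [[0,0,0],[0,0,0.001],0],
])

```text
time: 13.15
eef_pos: [0.5502, 0.0413, 0.0558]
tcp_rot: [0.761, 0.649, -0.003, -0.003]
wrist_force: [-0.9, 0.7, 3.0]
gripper_width: -0.0001
```

>>> move_arm([
  [[0,0,0],[0,0,0.003],0],
  [[0,0,0],[0,0,0.003],0],
])

```text
time: 13.35
eef_pos: [0.5503, 0.0413, 0.055]
tcp_rot: [0.76, 0.65, -0.004, -0.004]
wrist_force: [-9.7, 0.7, 19.0]
gripper_width: -0.0
```

>>> move_arm([
  [[0,0,0],[0,0,0.003],0],
  [[0,0,0],[0,0,0.002],0],
])

```text
time: 13.55
eef_pos: [0.5501, 0.0413, 0.0548]
tcp_rot: [0.76, 0.65, -0.006, -0.005]
wrist_force: [-4.2, 0.4, 9.1]
gripper_width: 0.0
```

```bash
python3 - <<'E'
from workcell import r
s=r.get_state();print(s["wrist_force"],s["moment"],s["joint_efforts"],s["eef_pos"])
E
python3 ov.py pics/o11.png .0283 270 190
```

```text
[-4.18545175  0.41750045  9.14335888] [-0.00973275  0.80253877  0.02355952] [-1.96420597e-01 -2.86731684e+01 -2.35389948e+01  9.57058906e-02
 -1.10337384e+00 -6.62540202e-03] [0.55010501 0.04128296 0.05480958]
13.6 [0.5501 0.0413 0.0547] [-5.5   1.   11.11]
```

View pics/o11.png

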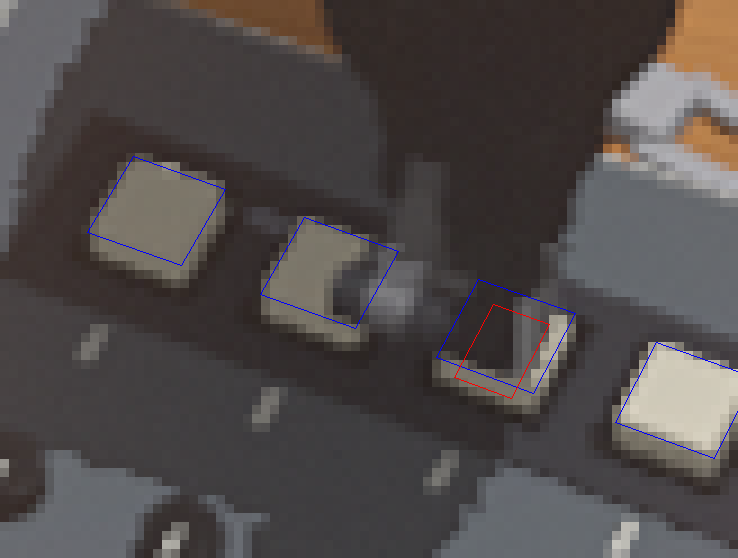

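```bash
python3 tip.py pics/s11.png; python3 - <<'E'
from workcell import r
from h import *
im=r.get_image("scene")
K=im["mtx"]
v,u=np.mgrid[215:242,312:338]; d=im["depth"][v,u]
P=(R.from_quat(im["attitude"]).apply(np.stack([(u-K[0,2])/K[0,0]*d,(v-K[1,2])/K[1,1]*d,d],-1).reshape(-1,3))+im["xyz"]).reshape(d.shape+(3,))
for vv in range(222,240): print(vv,[int(round(1000*z)) for z in P[vv-215,:,2]])
E
```

```text
13.65 [0.5501 0.0413 0.0547] [-5.43  0.65 11.12]
[0.091 0.092 0.094 0.094 0.096 0.097 0.102 0.103 0.105 0.105 0.106 0.106
 0.107 0.109 0.11  0.111 0.111 0.111 0.112 0.113 0.114 0.117 0.118 0.121
 0.125]
key 1 88 0.0871
key 2 28 0.084
key 3 51 0.0877
key 4 90 0.0873
222 [178, 176, 177, 179, 174, 175, 172, 168, 169, 169, 155, 149, 144, 137, 131, 127, 121, 114, 107, 78, 78, 78, 77, 77, 79, 77]
223 [178, 178, 179, 178, 179, 176, 177, 178, 172, 166, 159, 153, 150, 143, 136, 115, 116, 113, 105, 75, 76, 74, 75, 81, 79, 76]
224 [174, 177, 176, 178, 176, 178, 177, 175, 165, 163, 158, 149, 144, 137, 113, 109, 111, 112, 99, 80, 76, 76, 76, 74, 80, 79]
225 [173, 176, 176, 176, 174, 177, 178, 173, 165, 160, 153, 146, 140, 135, 134, 103, 108, 105, 100, 83, 83, 78, 79, 79, 77, 75]
226 [171, 173, 174, 177, 174, 174, 174, 171, 163, 158, 149, 143, 135, 136, 106, 103, 102, 103, 92, 83, 82, 79, 77, 79, 74, 78]
227 [76, 171, 169, 172, 171, 175, 174, 169, 159, 154, 147, 139, 133, 107, 102, 103, 104, 94, 94, 85, 77, 79, 77, 77, 76, 79]
228 [76, 76, 75, 79, 172, 173, 167, 163, 156, 150, 144, 134, 130, 107, 
[... 549 characters left out ...]
, 87, 83, 81, 81, 78, 78, 75, 75, 76, 75, 78]
234 [79, 77, 74, 77, 76, 77, 78, 74, 76, 80, 78, 81, 78, 78, 78, 82, 81, 78, 79, 77, 77, 79, 77, 77, 80, 77]
235 [77, 79, 76, 78, 77, 77, 78, 76, 79, 77, 79, 81, 78, 77, 77, 78, 78, 78, 81, 79, 77, 78, 76, 77, 76, 78]
236 [72, 76, 78, 76, 75, 76, 78, 77, 76, 78, 78, 78, 73, 80, 78, 76, 78, 80, 75, 77, 77, 73, 76, 79, 76, 79]
237 [76, 75, 75, 77, 77, 78, 77, 79, 78, 79, 78, 78, 76, 79, 78, 79, 77, 79, 76, 78, 78, 75, 77, 76, 979, 81]
238 [74, 76, 74, 75, 79, 74, 77, 79, 79, 76, 76, 75, 77, 78, 77, 77, 76, 77, 78, 79, 76, 76, 77, 80, 80, 77]
239 [75, 79, 76, 76, 76, 74, 78, 73, 75, 74, 79, 77, 78, 78, 75, 80, 77, 78, 79, 75, 79, 76, 74, 82, 79, 79]
```

Key 2's cap reads ~0.083–0.084 while I'm pressing with 11 N, so it resists well before full travel. The hard stop seems to depend on x: the earlier tap at x=0.5454 went deeper. I'll try the same key about 5 mm nearer the robot.

>>> move_arm([
  [[0,0,0],[0,0,-0.005],0],
  [[0,0,0],[0,0,-0.003],0],
  [[0,0,0],[0,0,0],0],
])

```text
time: 14.0
eef_pos: [0.5505, 0.0413, 0.063]
tcp_rot: [0.76, 0.65, -0.006, -0.005]
wrist_force: [-0.0, -0.2, 0.4]
gripper_width: -0.0001
```

```bash
python3 tip.py pics/s12.png; python3 go.py 0.544 0.0424 0.060
```

```text
14.05 [0.5503 0.0413 0.0627] [-0.05  0.73 -0.28]
[0.091 0.096 0.097 0.098 0.099 0.1   0.106 0.106 0.107 0.108 0.108 0.111
 0.112 0.115 0.115 0.117 0.12  0.121 0.121 0.124 0.128 0.128 0.13  0.133
 0.135]
key 1 83 0.0872
key 2 29 0.0865
key 3 46 0.0872
key 4 81 0.0872
t 14.05 pos [0.5503 0.0413 0.0627] shift tool [ 0.0001 -0.0063  0.0028] turn [-0.89  0.13  0.22] F [-0.05  0.73 -0.28] w 3.923327866470341e-05 q [-0.11  0.19  1.97 -0.    1.    0.05]
```

>>> move_arm([
  [[-0.9,0,0],[0,-0.006,0],0],
  [[0,0,0],[0,0,0.003],0],
  [[0,0,0],[0,0,0.003],0],
  [[0,0,0],[0,0,0.002],0],
])

```text
time: 14.45
eef_pos: [0.5438, 0.0423, 0.0559]
tcp_rot: [0.76, 0.65, -0.001, 0.001]
wrist_force: [-6.3, 0.2, 16.4]
gripper_width: 0.0001
```

>>> move_arm([
  [[0,0,0],[0,0,0.002],0],
  [[0,0,0],[0,0,0.002],0],
])

```text
time: 14.65
eef_pos: [0.5436, 0.0423, 0.0555]
tcp_rot: [0.76, 0.65, -0.002, -0.0]
wrist_force: [-5.3, -0.0, 11.0]
gripper_width: -0.0001
```

```bash
python3 tip.py pics/s13.png; python3 go.py 0.544 0.0424 0.0507; python3 ov.py pics/o12.png .0283 270 190
```

```text
14.7 [0.5436 0.0423 0.0555] [-5.9  -0.09  9.52]
[0.093 0.093 0.096 0.097 0.098 0.099 0.1   0.102 0.102 0.102 0.104 0.108
 0.108 0.109 0.111 0.112 0.112 0.115 0.115 0.116 0.123 0.127 0.129 0.13
 0.131]
key 1 84 0.0874
key 2 51 0.0851
key 3 61 0.0873
key 4 84 0.0878
t 14.7 pos [0.5436 0.0423 0.0555] shift tool [0.0002 0.0004 0.0048] turn [-0.16  0.19  0.26] F [-5.9  -0.09  9.52] w -7.695149899117958e-05 q [-0.11  0.18  2.   -0.    0.97  0.05]
14.75 [0.5437 0.0423 0.0554] [-4.47 -0.98 10.09]
```

View pics/o12.png

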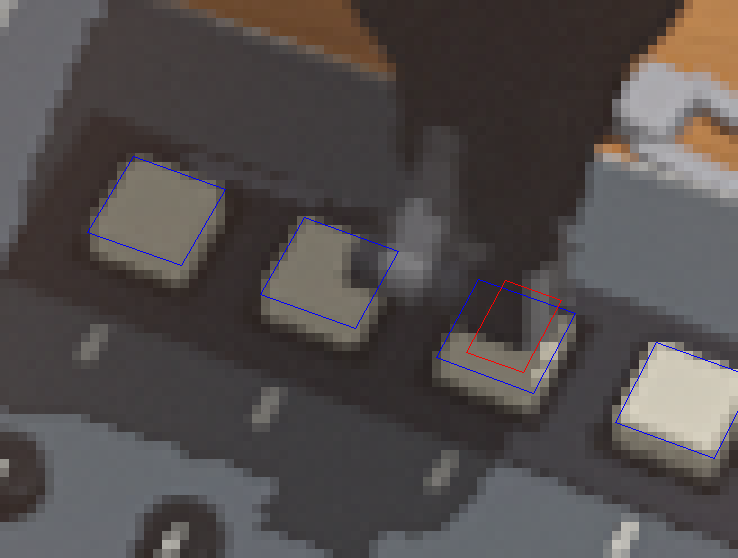

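Still hard, with Fx/Fz ≈ -0.5 on every press. The fingertip is being dragged in +x by arm compliance, and that side load binds the cap. I'll add a small -x shift (tool -y) while pressing to take it off.

>>> move_arm([
  [[0,0,0],[0,-0.001,0.001],0],
])

```text
time: 14.85
eef_pos: [0.5436, 0.0423, 0.0555]
tcp_rot: [0.76, 0.65, -0.001, 0.001]
wrist_force: [1.0, 0.2, 2.2]
gripper_width: 0.0
```

>>> move_arm([
  [[0,0,0],[0,-0.002,0.001],0],
])

```text
time: 14.95
eef_pos: [0.5433, 0.0424, 0.0556]
tcp_rot: [0.76, 0.65, 0.0, 0.002]
wrist_force: [2.4, -0.5, 3.9]
gripper_width: -0.0001
```

>>> move_arm([
  [[0,0,0],[0,-0.003,0.001],0],
])

```text
time: 15.05
eef_pos: [0.542, 0.0426, 0.0555]
tcp_rot: [0.76, 0.65, 0.002, 0.004]
wrist_force: [2.6, 0.2, 3.6]
gripper_width: -0.0001
```

With the side load removed, the force drops to a plausible spring value. I'll recentre and press with combined down and back steps.

>>> move_arm([
  [[0,0,0],[0,0,-0.007],0],
  [[-0.3,-0.4,0],[0,0.008,0],0],
  [[0,0,0],[0,0,0],0],
])

```text
time: 15.35
eef_pos: [0.5475, 0.0416, 0.061]
tcp_rot: [0.76, 0.65, -0.002, 0.006]
wrist_force: [0.3, -0.3, 0.4]
gripper_width: -0.0001
```

```bash
python3 go.py 0.549 0.0416 0.060
```

```text
t 15.35 pos [0.5475 0.0416 0.061 ] shift tool [0.0002 0.0015 0.001 ] turn [0.44 0.61 0.25] F [ 0.32 -0.32  0.39] w -0.00014077670827439194 q [-0.1   0.17  1.99 -0.01  0.97  0.06]
```

>>> move_arm([
  [[0.4,0.6,0],[0,0.001,0.002],0],
  [[0,0,0],[0,0,0.002],0],
])

```text
time: 15.55
eef_pos: [0.548, 0.0417, 0.0562]
tcp_rot: [0.76, 0.65, -0.0, -0.001]
wrist_force: [-1.2, -1.0, 12.0]
gripper_width: -0.0001
```

>>> move_arm([
  [[0,0,0],[0,-0.0015,0.002],0],
])

```text
time: 15.65
eef_pos: [0.548, 0.0417, 0.0559]
tcp_rot: [0.76, 0.65, 0.0, -0.0]
wrist_force: [-1.2, 0.1, 13.5]
gripper_width: -0.0006
```

>>> move_arm([
  [[0,0,0],[0,-0.0015,0.002],0],
])

```text
time: 15.75
eef_pos: [0.5481, 0.0417, 0.0558]
tcp_rot: [0.76, 0.65, 0.001, 0.001]
wrist_force: [-1.1, -0.9, 8.5]
gripper_width: -0.0
```

>>> move_arm([
  [[0,0,0],[0,-0.0015,0.002],0],
])

```text
time: 15.85
eef_pos: [0.5481, 0.0417, 0.0557]
tcp_rot: [0.76, 0.65, 0.002, 0.002]
wrist_force: [-1.0, 1.3, 8.6]
gripper_width: -0.0002
```

Fx is now small, yet Fz is 8–13 N, so it isn't side-load binding. I'll average the force and moment while pressed and locate the contact from the moment, comparing two different lateral loads.

```bash
cat > fm.py <<'E'
from workcell import r
import numpy as np,sys
F=[];M=[]
for i in range(int(sys.argv[1])):
    s=r.get_state();F.append(s["wrist_force"]);M.append(s["moment"]);r.get_image("top")
F=np.array(F);M=np.array(M)
print(s["time"],s["eef_pos"].round(4),F.mean(0).round(2),F.std(0).round(2),M.mean(0).round(3),M.std(0).round(3),s["joint_efforts"].round(2))
E
python3 fm.py 5
```

```text
16.05 [0.5481 0.0417 0.0555] [-0.63  0.03  7.45] [0.55 0.65 0.65] [-0.002  0.11  -0.009] [0.025 0.027 0.021] [ -0.06 -28.35 -21.82  -0.    -0.1    0.  ]
```

>>> move_arm([
  [[0,0,0],[0,0.0005,0.002],0],
])

```text
time: 16.2
eef_pos: [0.5482, 0.0417, 0.0551]
tcp_rot: [0.76, 0.65, 0.001, 0.001]
wrist_force: [-8.2, 1.7, 15.4]
gripper_width: -0.0001
```

```bash
python3 fm.py 5
```

```text
16.4 [0.5482 0.0417 0.0549] [-6.17  0.69 11.38] [1.24 0.66 2.08] [ 0.096  1.03  -0.006] [0.024 0.255 0.026] [-4.700e-01 -2.741e+01 -2.313e+01  2.000e-02 -1.260e+00  0.000e+00]
```

Solving the two readings puts the contact on the tool axis, 0.166 m from the flange. So the centred fingertip really is on the cap. Next I'll see where the cap is now, and whether it creeps under a steady hold.

```bash
python3 tip.py pics/s14.png | sed -n '1p;/key/p'; python3 tip.py pics/s15.png| sed -n '1p;/key 2/p'
```

```text
16.5 [0.5482 0.0417 0.0548] [-4.83  0.87 10.09]
key 1 89 0.0876
key 2 42 0.0843
key 3 55 0.0875
key 4 84 0.0877
16.55 [0.5482 0.0417 0.0547] [-5.38 -0.54  9.25]
key 2 42 0.0836
```

>>> move_arm([
  [[0,0,0],[0,-0.001,0.003],0],
  [[0,0,0],[0,-0.001,0.003],0],
  [[0,0,0],[0,-0.001,0.003],0],
])

```text
time: 16.85
eef_pos: [0.5483, 0.0416, 0.0535]
tcp_rot: [0.76, 0.65, 0.002, 0.002]
wrist_force: [-1.2, -0.5, 9.8]
gripper_width: 0.0001
```

```bash
python3 tip.py pics/s16.png | sed -n '1p;/key/p'; python3 tip.py pics/s17.png| sed -n '1p;/key 2/p'
```

```text
16.9 [0.5483 0.0417 0.0528] [ 0.51 -0.01  3.56]
key 1 85 0.0871
key 2 36 0.083
key 3 56 0.0879
key 4 86 0.0877
16.95 [0.5483 0.0417 0.0523] [0.2  0.34 4.02]
key 2 40 0.0828
```

It's moving now: z has gone from 0.0547 to 0.0523 with force near 4 N, the quoted spring force at 6 mm. The keys are strongly damped, and quick presses just feel stiff. I'll continue to the end of travel and let go.

>>> move_arm([
  [[0,0,0],[0,-0.001,0.003],0],
  [[0,0,0],[0,-0.001,0.002],0],
  [[0,0,0],[0,-0.001,0.002],0],
])

```text
time: 17.25
eef_pos: [0.5485, 0.0416, 0.0505]
tcp_rot: [0.76, 0.65, 0.004, 0.004]
wrist_force: [-3.4, 0.2, 12.7]
gripper_width: -0.0003
```

>>> move_arm([
  [[0,0,0],[0,0,-0.012],0],
  [[0,0,0],[0,0,-0.012],0],
  [[0,0,0],[0,0,0],0],
])

```text
time: 17.55
eef_pos: [0.5477, 0.0416, 0.0751]
tcp_rot: [0.76, 0.65, 0.004, 0.003]
wrist_force: [0.6, 0.2, 0.0]
gripper_width: 0.0001
```

```bash
python3 tip.py pics/s18.png | sed -n '1p;/key/p';  python3 go.py 0.542 -0.002 0.075
```

```text
17.6 [0.547  0.0416 0.0742] [-0.58 -0.67  0.29]
key 1 82 0.0874
key 2 79 0.0828
key 3 82 0.0874
key 4 77 0.0877
t 17.6 pos [0.547  0.0416 0.0742] shift tool [-0.0439  0.0018 -0.0009] turn [ 0.49 -0.06  0.28] F [-0.58 -0.67  0.29] w 0.0003114401980747051 q [-0.11  0.15  1.99  0.    0.99  0.05]
```

Key 2 is latched again (0.0828), and keys 1, 3 and 4 are up. On to key 3, with a shallow tap of about 1–2 mm.

>>> move_arm([
  [[0.5,0,0],[-0.022,0.001,0],0],
  [[0,0,0],[-0.022,0.001,0.002],0],
  [[0,0,0],[0,0,0.004],0],
  [[0,0,0],[0,0,0.004],0],
])

```text
time: 18.0
eef_pos: [0.5401, -0.0023, 0.0614]
tcp_rot: [0.759, 0.651, -0.001, -0.002]
wrist_force: [-0.1, 0.6, 0.9]
gripper_width: -0.0
```

```bash
python3 go.py 0.542 -0.002 0.0585
```

```text
t 18.0 pos [ 0.5401 -0.0023  0.0614] shift tool [0.0006 0.0018 0.0029] turn [-0.24 -0.09  0.32] F [-0.09  0.64  0.87] w -2.7004879985056904e-05 q [-0.19  0.16  2.01  0.    0.98 -0.04]
```

>>> move_arm([
  [[0,0,0],[0,0.001,0.0015],0],
  [[0,0,0],[0,0,0.001],0],
])

```text
time: 18.2
eef_pos: [0.5403, -0.0016, 0.0573]
tcp_rot: [0.759, 0.651, -0.002, -0.003]
wrist_force: [0.1, -1.3, 2.5]
gripper_width: 0.0001
```

>>> move_arm([
  [[0,0,0],[0,0,0.001],0],
])

```text
time: 18.3
eef_pos: [0.5404, -0.0014, 0.0564]
tcp_rot: [0.759, 0.651, -0.002, -0.003]
wrist_force: [-1.4, -2.5, 4.5]
gripper_width: -0.0003
```

```bash
python3 fm.py 2
```

```text
18.35 [ 0.5404 -0.0015  0.0565] [-1.32 -2.06  3.53] [0.11 0.44 1.  ] [-0.321  0.249 -0.036] [0.054 0.137 0.005] [  0.73 -30.25 -24.1    0.3   -0.17  -0.  ]
```

Key 3 was met at full height, so it's up. I'll lift and go to key 4.

>>> move_arm([
  [[0,0,0],[0,0,-0.01],0],
  [[0,0,0],[0,0,-0.008],0],
  [[0,0,0],[-0.021,0.001,0],0],
  [[0,0,0],[-0.021,0.001,0],0],
  [[0,0,0],[0,0,0],0],
])

```text
time: 18.9
eef_pos: [0.5373, -0.0421, 0.0781]
tcp_rot: [0.758, 0.652, 0.0, -0.002]
wrist_force: [-0.4, 0.3, 0.0]
gripper_width: -0.0002
```

```bash
python3 tip.py pics/s19.png | sed -n '1p;/key/p'; python3 go.py 0.535 -0.0452 0.0615
```

```text
18.95 [ 0.5372 -0.0412  0.078 ] [ 0.41  0.56 -0.87]
key 1 87 0.0876
key 2 86 0.0829
key 3 84 0.0879
key 4 67 0.0872
t 18.95 pos [ 0.5372 -0.0412  0.078 ] shift tool [-0.0044 -0.0016  0.0165] turn [-0.19 -0.24  0.55] F [ 0.41  0.56 -0.87] w -0.0002819434653588222 q [-0.27  0.13  2.01  0.    1.01 -0.12]
```

>>> move_arm([
  [[0,0,0.5],[-0.004,-0.001,0.007],0],
  [[0,0,0],[-0.001,0,0.006],0],
  [[0,0,0],[0,0,0.002],0],
])

```text
time: 19.25
eef_pos: [0.5356, -0.0446, 0.0626]
tcp_rot: [0.761, 0.649, 0.001, -0.003]
wrist_force: [-0.5, -0.1, -0.3]
gripper_width: 0.0001
```

```bash
python3 go.py 0.535 -0.0452 0.0585
```

```text
t 19.25 pos [ 0.5356 -0.0446  0.0626] shift tool [-0.0007 -0.0004  0.0041] turn [-0.13 -0.29  0.05] F [-0.53 -0.11 -0.34] w 5.335014652761561e-05 q [-0.27  0.15  2.02  0.01  0.98 -0.12]
```

>>> move_arm([
  [[0,0,0],[0,0,0.002],0],
  [[0,0,0],[0,0,0.0015],0],
])

```text
time: 19.45
eef_pos: [0.535, -0.0438, 0.058]
tcp_rot: [0.761, 0.649, 0.001, -0.003]
wrist_force: [-0.6, -1.2, 1.3]
gripper_width: -0.0002
```

>>> move_arm([
  [[0,0,0],[0,0,0.001],0],
])

```text
time: 19.55
eef_pos: [0.535, -0.0438, 0.057]
tcp_rot: [0.76, 0.649, 0.0, -0.003]
wrist_force: [-1.3, -0.7, 2.3]
gripper_width: -0.0003
```

>>> move_arm([
  [[0,0,0],[0,0,0.0007],0],
])

```text
time: 19.65
eef_pos: [0.535, -0.0438, 0.0565]
tcp_rot: [0.76, 0.65, 0.0, -0.003]
wrist_force: [-1.6, -0.3, 4.2]
gripper_width: -0.0003
```

```bash
python3 fm.py 3
```

```text
19.75 [ 0.5351 -0.0438  0.0565] [-1.94 -0.34  2.97] [0.28 0.31 0.87] [-0.116  0.275  0.015] [0.031 0.034 0.015] [ 3.500e-01 -3.001e+01 -2.442e+01  1.800e-01 -2.800e-01 -1.000e-02]
```

Key 4 is also met at full height. All four are tapped, and key 2 is the latched one. I'll lift and go back to it.

>>> move_arm([
  [[0,0,0],[0,0,-0.01],0],
  [[0,0,0],[0,0,-0.009],0],
  [[0,0,0],[0.044,0,0],0],
  [[0,0,0],[0.042,0,0],0],
  [[0,0,0],[0,0,0],0],
])

```text
time: 20.3
eef_pos: [0.5514, 0.0423, 0.0803]
tcp_rot: [0.762, 0.647, 0.003, -0.001]
wrist_force: [-0.1, -0.1, 0.1]
gripper_width: -0.0
```

```bash
python3 tip.py pics/s20.png | sed -n '1p;/key/p'; python3 go.py 0.549 0.0416 0.06
```

```text
20.35 [0.5513 0.0407 0.0803] [-0.12 -0.42  0.54]
key 1 83 0.0876
key 2 74 0.0837
key 3 82 0.0873
key 4 79 0.088
t 20.35 pos [0.5513 0.0407 0.0803] shift tool [ 0.0004 -0.0025  0.0203] turn [ 0.11 -0.32 -0.2 ] F [-0.12 -0.42  0.54] w 0.00011843525898553166 q [-0.11  0.15  1.97  0.01  1.01  0.05]
```

>>> move_arm([
  [[0,0,0],[0,-0.002,0.01],0],
  [[0,0,0],[0,0,0.009],0],
  [[0,0,0],[0,0,0.003],0],
  [[0,0,0],[0,-0.001,0.003],0],
  [[0,0,0],[0,-0.001,0.003],0],
  [[0,0,0],[0,-0.001,0.003],0],
])

```text
time: 20.95
eef_pos: [0.5484, 0.0391, 0.0504]
tcp_rot: [0.764, 0.645, 0.005, 0.0]
wrist_force: [-5.8, 1.1, 19.1]
gripper_width: 0.0004
```

>>> move_arm([
  [[0,0,0],[0,-0.001,0.002],0],
  [[0,0,0],[0,-0.001,0.002],0],
  [[0,0,0],[0,-0.001,0.002],0],
])

```text
time: 21.25
eef_pos: [0.5485, 0.0391, 0.0506]
tcp_rot: [0.764, 0.645, 0.007, 0.001]
wrist_force: [-1.1, 1.0, 8.8]
gripper_width: 0.0004
```

Key 2 is at the end of its travel (0.0505). Letting go and lifting clear.

>>> move_arm([
  [[0,0,0],[0,0,-0.012],0],
  [[0,0,0],[0,0,-0.015],0],
  [[0,0,0],[0,0,-0.03],0],
  [[0,0,0],[0,0,-0.04],0],
  [[0,0,0],[0,0,-0.03],0],
  [[0,0,0],[0,0,0],0],
  [[0,0,0],[0,0,0],0],
  [[0,0,0],[0,0,0],0],
])

```text
time: 22.05
eef_pos: [0.5449, 0.0366, 0.1849]
tcp_rot: [0.765, 0.644, 0.005, 0.001]
wrist_force: [0.8, -0.2, -0.6]
gripper_width: -0.0001
```

```bash
python3 tip.py pics/s21.png | sed -n '1p;/key/p'; python3 - <<'E'
from workcell import r
import cv2
im=r.get_image("scene");cv2.imwrite("pics/end.png",im["pixels"][:,:,::-1])
E
```

```text
22.1 [0.5444 0.0367 0.1842] [-0.22 -0.39 -0.34]
key 1 81 0.0874
key 2 86 0.0874
key 3 82 0.0881
key 4 82 0.0874
```

View pics/end.png

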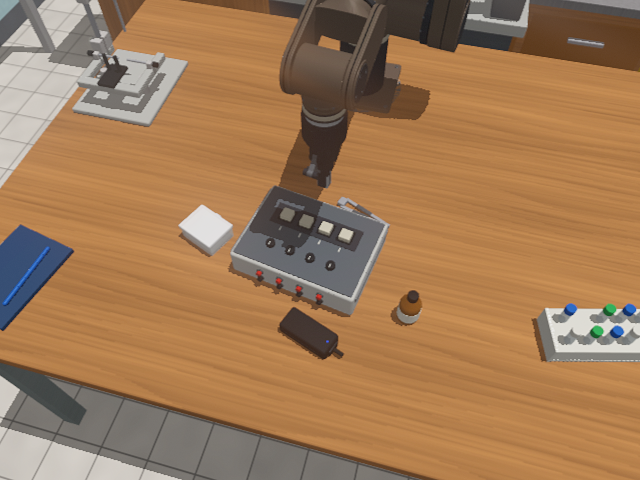

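All four key caps, (287,214) to (346,235), are level at ~0.0875. The bottle, box, adapter and forceps are at the same pixels as at the start, and the arm is clear. Handing in.

```bash
python3 -c "
from workcell import r
print(r.finish_job())"
```

```text
the job is handed in; nothing more can be done
None
```

I tapped the four keys from left to right, found by feel that key 2 was the latched one, pressed it fully in and let it spring up. The job is handed in, at about 22 s.

**Last checks:** depth readings put all four caps at 87–88 mm, which is full height. In the camera picture the bottle, box, adapter and forceps are where they started. The arm is well clear of everything.

**What did not go to plan:**
- **Key 2 tripped early:** my tap on it reached about 4.3 N, over the 3 N limit for a light tap, and it sprang up. I pressed the same key back in until it latched, tapped keys 3 and 4, then released it after the four taps.
- **Taps heavier than asked:** readings on keys 1, 3 and 4 peaked at about 8.6, 4.5 and 4.2 N. By the tip calibration, none of them was pushed in more than about 2.6 mm.
- **Tip height was off:** the fingertips stood about 28 mm above the reported tool position. I found this by touching the bare panel of the console once, at up to about 18 N.
- **Cameras and touch disagreed:** the cameras put the fingertips about 33 mm above the reported position. I used the touch result.

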